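Demagnetise the collet chucks and the V-block

TASK

Demagnetise every part lying on the black rubber mat. With the selector still at off, set all of them on the demagnetiser's steel pole plate, chucks standing on their shanks; turn the selector to the two-dot position; leave it there while you draw the parts off and set them upright, groove of the V-block up, on the cork-faced board, and only when all are there turn it back to off. The chucks are top-heavy and tip easily if gripped low or moved fast: never move them faster than about 20 cm/s, set them down without dropping or tipping any, and do not disturb the other things on the bench.

Things in the scene. Friction and masses are not known exactly. Their poses are not given: they have to be found in the camera images.
- demag: Bench demagnetiser, fixed. In front a grey housing, 168 (x) by 290 (y) mm, with a bare steel pole plate on top 60 mm above the bench; behind it (own x = 84 to 166 mm) a green control box, 290 mm along y, 130 mm high, the selector on its top. Origin: under the middle of the pole plate, at bench height; x points away from the robot, towards the control box.
- pole_plate (a point): Middle of the pole plate's top face, 60 mm above the bench; axes as demag. Bare flat plate 165 mm (x) by 276 mm (y), with two thin brass strips let in flush, between two black end guards (at y = +-138 to 145 mm) that stand 10 mm above it.
- selector (a joint): Rotary selector on the control box. Four sprung detents, turning clockwise seen from above: 0 rad = off (white bar), 0.7 = one yellow dot, 1.4 = two green dots, 2.1 = three red dots; end stops at -0.12 and 2.22. It snaps to the nearest detent when let go; under 0.2 N m turns it. Starts at off.
- selector_grip (a point): Grip point of the selector, on its vertical axis, 160 mm above the bench. Straight grip bar 46 mm long, 14 mm thick, 7 to 40 mm above the box top, on a round skirt 50 mm across, 7 mm high. The point turns with the knob: its x axis lies along the bar towards the white pointer line; at off it points 1.05 rad to the left (anticlockwise from above) of the demagnetiser's x axis.
- mat: Black ribbed rubber mat on which the parts start, 250 (x) by 190 (y) mm, 6 mm thick, fixed. It lies to the left or to the right of the demagnetiser, the board on the other side. Origin: centre of its underside.
- board: Pale wooden board faced with cork, for the finished parts, 250 (x) by 190 (y) mm, 12 mm high, flat top, no rim, fixed. Origin: centre of its underside, so its top is 12 mm above it.
- chuck_a: Steel collet chuck standing on its straight shank, top-heavy: 130 mm tall, about 0.7 kg, centre of mass 80 mm up. Round shank 25 mm across from 0 to 80 mm, body 38 mm from 80 to 97 mm, nut 42 mm across from 97 to 130 mm: grip here. Origin: centre of the foot, z up its axis. Two or three of chuck_a, _b, _c are present, an absent one reads None. Starts on the black mat.
- chuck_b: Steel collet chuck standing on its straight shank, top-heavy: 130 mm tall, about 0.7 kg, centre of mass 80 mm up. Round shank 25 mm across from 0 to 80 mm, body 38 mm from 80 to 97 mm, nut 42 mm across from 97 to 130 mm: grip here. Origin: centre of the foot, z up its axis. Two or three of chuck_a, _b, _c are present, an absent one reads None. Starts on the black mat.
- chuck_c: Steel collet chuck standing on its straight shank, top-heavy: 130 mm tall, about 0.7 kg, centre of mass 80 mm up. Round shank 25 mm across from 0 to 80 mm, body 38 mm from 80 to 97 mm, nut 42 mm across from 97 to 130 mm: grip here. Origin: centre of the foot, z up its axis. Two or three of chuck_a, _b, _c are present, an absent one reads None. Starts on the black mat.
- vblock: Dark steel V-block, 60 mm (its x, along the groove) by 40 mm (y) by 40 mm high, about 0.6 kg, groove on top; grip it across its 40 mm width. Origin: centre of its underside. It is always present and starts on the black mat, nearer the robot than the chucks; it may be knocked aside.
- file: A bystander, not part of the job; its origin is the centre of its underside. Flat file with a wooden handle, 270 mm long, lying flat, long axis x.
- mallet: A bystander, not part of the job; its origin is the centre of its underside. Brass hammer with a wooden handle, 240 mm long, lying, handle to its -x.
- oil: A bystander, not part of the job; its origin is the centre of its underside. Yellow oil bottle with a red cap, 60 mm across, 150 mm tall.
- square: A bystander, not part of the job; its origin is the centre of its underside. Small steel engineer's square, 120 by 75 mm, lying flat.
- brush: A bystander, not part of the job; its origin is the centre of its underside. Bench brush, about 200 mm long, lying.
- tin: A bystander, not part of the job; its origin is the centre of its underside. Open aluminium cup, 72 mm across, 90 mm tall.

How it is judged:
By the outcome, as a careful person would: the job done as asked, in the order asked, and still so for the second after the job is handed in, with the robot touching nothing.
Of chuck_a, chuck_b, chuck_c only 2 to 3 are there at a start; the rules pass over those that are not, and their reading is None.
At some moment in a run one of vblock may be knocked a few centimetres aside while the robot is not near it.
It also fails if it takes over 210 s, if anything falls off the work surface, if the arm or the gripper's body presses on something with over 40 N, if the wrist force passes 120 N, or if a joint passes its speed limit or range.

ROBOT

A 6-joint arm with a two-finger parallel gripper is mounted at the origin on the work surface. World frame = base frame: x ahead of the robot, y to its left, z up, the work surface at z = 0. Lengths are in m, angles in rad, forces in N, time in s.
With the tool pointing down it reaches from about 0.25 to 0.775 m from the base axis. Payload 4 kg.
Tool frame: the origin (TCP) lies midway between the tips of the shut fingers; the grasp point (between the pads) lies 19 mm behind it; y points along the fingers, x is the direction in which the jaws open and shut, and the axes are right-handed (so a half turn about y gives the same grasp; the last joint's range is limited). The gripper opens to 94 mm and grips with 3 to 60 N. Pads are 16 mm wide; open, the fingers measure 119 mm over their backs; the gripper's body (75 mm by 177 mm) begins 78 mm behind the grasp point.
Start: joints at [-1.408, 0.087, 1.371, -0, 1.684, -0.103], TCP at [0.144, -0.531, 0.206] pointing down, gripper open.
Joint ranges: [-3.1, 3.1], [-0.76, 2.03], [0.27, 2.55], [-1.08, 4.22], [0.17, 2.65], [-2.57, 2.57]. Speed limits (rad/s): [2.79, 2.79, 3.14, 3.14, 3.14, 3.14].

INTERFACE

Orientations are given as [roll, pitch, yaw] about the fixed x, y, z axes, in that order (R = Rz(yaw) Ry(pitch) Rx(roll)).
In Python, from bench import robot gives the robot as it stands.
- The arm moves only by the shell command python3 -m creep 'ROWS'. ROWS is JSON, a list of rows, each a list of 7 numbers: the shift along the tool's x, y, z in mm, then the turn, a rotation vector about the tool's x, y, z in degrees, then the closure in counts, from 0 (fully open) to 255 (shut). A call has 1 to 5 rows; each row is the pose to reach, as a shift and turn from the pose commanded when the call began, along the tool's axes at that moment; what a row does not reach only later rows make up. A row lasts 1/8 s, in which the tool goes at most 62.5 mm and 10.7 degrees, less where a joint would pass 70% of its speed; a pose out of reach is approached as far as the arm can. A call with a gripper value outside its range is refused whole. The fingers move at their own pace and stop on an object; the grip force is fixed at half the most. Time passes only in rows, so rows that repeat a pose let the fingers close. It gives the time, the measured TCP pose, the force and the opening at its end, in the units of the state.
- robot.get_obs(): the state, without advancing time (a new reading comes with each control period).
- robot.snapshot(name): name is "scene" or "top" or "wrist"; returns a dict with "color" (400x640x3 uint8, blue, green, red), "fx", "fy", "cx", "cy" (pixels), "world_from_camera" (4x4, takes a point from camera to world coordinates); the wrist camera has in their place "mount" (4x4, takes a point from camera to tool coordinates, whose origin is the TCP and whose axes are the tool frame's). Camera axes: x right, y down, z forward; pixel columns grow to the right and rows downward; lengths in m; the calibration is good to about 2 mm. A picture is of the moment at which its call begins: read the wrist's pose just before it. There is no depth.
- robot.close_job(): hands the job in, once; it reports no verdict.
Trained networks look in the newest picture that a camera, given by its name, has taken for a name from the list of things; names that differ only in an ending like _2 or _b are one class to them, and where a whole thing is asked for, a point or a joint stands for the part that bears it (a point fixed in the world has none). Each returns a list of dicts, best first, with "p" (0 to 1); they miss things now and then, are a little off and sometimes report something else, mostly with a low value. They report only what shows in the picture. A call takes as long as a camera call.
- robot.spot_in(name, camera): "point" ([x, y, z] in m, in world coordinates, good to about 4 mm: the middle of the surface that is visible of it).
- robot.landmark_of(name, camera): "point" ([x, y, z] in m, in world coordinates, good to about 4 mm: a listed point, or the origin of a listed thing).
The state is a dict: "time": time; "joint_positions": joint angles; "qvel": joint speeds; "joint_torque": joint torques, N m; "tool_pos": TCP position; "ee_rot": TCP orientation; "wrist_force": force on the tool from outside, world axes, zero at the start; "wrist_torque": the same for the moment, N m; "width": finger opening in m.
Only numpy, scipy, OpenCV 4.12 (cv2) and the standard library are available. Lean on these libraries where they do the work, as an engineer would, in place of code of your own. Each camera call takes 0.05 s, during which the arm holds its last target.

## Working session

There is one attempt and no reset: what is moved stays moved. The work goes in short steps, Python scripts to look and compute and a shell command to move; the robot and the scene stay as the last step left them, time stands still between calls to the robot, and variables do not carry over. Pictures are saved under pics/ and viewed, and the job is handed in when it is done.

```bash
ls; mkdir -p pics; cat > h.py <<'E'
import numpy as np, cv2, json
from bench import robot
from scipy.spatial.transform import Rotation as R
def snap(cam,fn):
    s=robot.snapshot(cam); cv2.imwrite('pics/'+fn,s['color']); return s
def obs():
    o=robot.get_obs(); return o
E
python3 - <<'E'
from h import *
o=obs(); print({k:np.round(v,3) for k,v in o.items()})
for c in ['scene','top']:
    s=snap(c,c+'0.png'); print(c,s['fx'],s['cx'],s['cy'],np.round(s['world_from_camera'],3).tolist())
    for n in ['demag','pole_plate','selector_grip','mat','board','chuck_a','vblock','file','mallet','oil','square','brush','tin']:
        print(n,[(np.round(d['point'],3).tolist(),round(d['p'],2)) for d in robot.landmark_of(n,c)][:5])
print(robot.get_obs()['time'])
E
```

```text
pics
{'time': np.float64(0.0), 'joint_positions': array([-1.408,  0.088,  1.372,  0.   ,  1.684, -0.103]), 'qvel': array([ 0.   ,  0.001,  0.001, -0.   , -0.002, -0.   ]), 'joint_torque': array([-0.0000e+00, -3.4018e+01, -3.0243e+01,  7.2000e-02,  3.3000e-02,
       -0.0000e+00]), 'tool_pos': array([ 0.144, -0.53 ,  0.204]), 'ee_rot': array([-1.571,  0.002, -1.305]), 'wrist_force': array([-0.049,  0.334, -0.725]), 'wrist_torque': array([0.004, 0.012, 0.049]), 'width': np.float64(0.094)}
scene 504.47105009339873 326.03585668904867 202.421705677276 [[0.449, 0.484, -0.751, 1.574], [0.894, -0.236, 0.382, -0.43], [0.007, -0.843, -0.539, 0.825], [0.0, 0.0, 0.0, 1.0]]
demag []
pole_plate [([0.528, -0.009, 0.059], 0.73)]
selector_grip [([0.649, -0.019, 0.157], 0.77)]
mat [([0.456, -0.319, 0.001], 0.65), ([0.598, 0.504, -0.004], 0.29)]
board [([0.437, 0.328, 0.001], 0.82)]
chuck_a [([0.504, -0.385, 0.002], 0.78), ([0.523, -0.264, 0.007], 0.65)]
vblock [([0.389, -0.33, 0.007], 0.77)]
file [([0.364, -0.004, 0.002], 0.64)]
mallet [([0.721, 0.329, -0.002], 0.84)]
oil [([0.782, 0.115, 0.0], 0.75)]
[... 326 characters left out ...]
)]
pole_plate [([0.53, -0.012, 0.063], 0.56), ([0.5, -0.384, 0.006], 0.26)]
selector_grip [([0.646, -0.017, 0.159], 0.67)]
mat [([0.457, -0.319, -0.002], 0.96)]
board [([0.437, 0.331, -0.003], 0.79)]
chuck_a [([0.5, -0.383, 0.007], 0.62), ([0.524, -0.265, 0.005], 0.56), ([0.438, 0.332, -0.003], 0.44)]
vblock [([0.386, -0.332, 0.003], 0.84)]
file [([0.366, 0.004, 0.0], 0.85)]
mallet [([0.722, 0.331, -0.001], 0.97), ([0.779, 0.114, -0.001], 0.44)]
oil [([0.779, 0.117, -0.0], 0.89), ([0.601, 0.509, -0.001], 0.72), ([0.533, -0.008, -0.0], 0.27)]
square [([0.652, -0.354, 0.002], 0.85)]
brush [([0.601, 0.508, -0.002], 0.66)]
tin [([0.777, -0.148, -0.001], 0.92), ([0.652, -0.352, 0.003], 0.69)]
1.4
```

View pics/scene0.png

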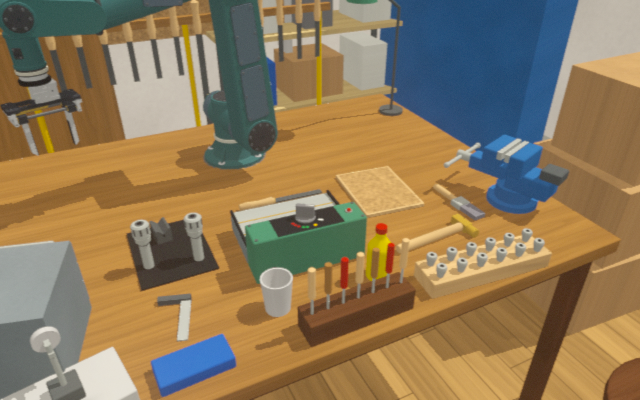

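View pics/top0.png

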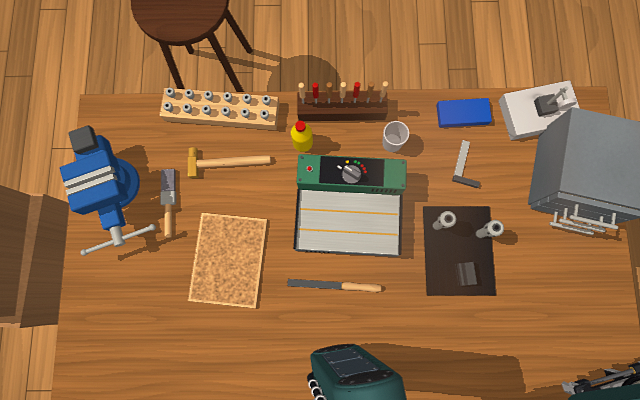

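Two chucks (top px 447,220 and 494,230) and the V-block (467,273) are on the mat at right. The board is at left and the file lies in front of the demagnetiser. I'll write a delta helper, then look with the wrist camera.

```bash
cat >> h.py <<'E'
def delta(p,yaw):
    o=robot.get_obs(); P=o['tool_pos']; Rc=R.from_euler('xyz',o['ee_rot'])
    Rt=R.from_euler('xyz',[-np.pi/2,0,yaw])
    d=Rc.inv().apply(np.array(p)-P)*1000; r=(Rc.inv()*Rt).as_rotvec(degrees=True)
    print('shift',np.round(d,1),'turn',np.round(r,1),'|d|',round(np.linalg.norm(d)),'now',np.round(P,4),'yaw',round(o['ee_rot'][2],3),'w',round(float(o['width']),4),'F',np.round(o['wrist_force'],1),'t',round(float(o['time']),1))
def lm(cam,*names):
    for n in names:
        print(cam,n,[(np.round(d['point'],4).tolist(),round(d['p'],2)) for d in robot.landmark_of(n,cam)][:4])
def wsnap(fn):
    o=robot.get_obs(); s=robot.snapshot('wrist'); cv2.imwrite('pics/'+fn,s['color'])
    T=np.eye(4); T[:3,:3]=R.from_euler('xyz',o['ee_rot']).as_matrix(); T[:3,3]=o['tool_pos']
    s['world_from_camera']=T@s['mount']; return s
def px2w(s,u,v,z):
    T=np.array(s['world_from_camera']); d=T[:3,:3]@np.array([(u-s['cx'])/s['fx'],(v-s['cy'])/s['fy'],1]); c=T[:3,3]
    return c+d*(z-c[2])/d[2]
E
python3 -c "
from h import *
delta([0.38,-0.33,0.34],-1.571)"
```

```text
shift [-131.8 -134.5  280. ] turn [ 0.  15.2  0. ] |d| 337 now [ 0.1445 -0.5307  0.2055] yaw -1.305 w 0.094 F [-0.1  0.2 -0.6] t 1.4
```

```bash
python3 -m creep '[[-10,-50,20,0,3,0,0],[-35,-90,65,0,6,0,0],[-60,-120,120,0,9,0,0],[-85,-134,175,0,12,0,0],[-108,-134,228,0,15,0,0]]'; python3 -m creep '[[-10,0,26,0,0,0,0],[-10,0,52,0,0,0,0],[-10,0,52,0,0,0,0]]'
python3 - <<'E'
from h import *
s=wsnap('w1.png'); print(s['mount'])
lm('wrist','vblock','chuck_a','mat'); delta([0.388,-0.331,0.34],-1.571)
E
```

```text
time: 2.02
tool_pos: [0.336, -0.367, 0.3416]
ee_rot: [-1.568, -0.004, -1.569]
wrist_force: [1.3, -0.7, 0.2]
width: 0.0941
time: 2.4
tool_pos: [0.3875, -0.3571, 0.3387]
ee_rot: [-1.572, 0.001, -1.564]
wrist_force: [-0.4, -0.3, 0.1]
width: 0.0937
[[ 9.99999952e-01  2.30310934e-04  2.08060947e-04  1.66791655e-03]
 [-1.35528805e-04 -2.79046513e-01  9.60277577e-01 -1.78235513e-01]
 [ 2.79221108e-04 -9.60277559e-01 -2.79046468e-01  8.23546375e-02]
 [ 0.00000000e+00  0.00000000e+00  0.00000000e+00  1.00000000e+00]]
wrist vblock [([0.3919, -0.3294, 0.0045], 0.88)]
wrist chuck_a [([0.5271, -0.2621, 0.0087], 0.72), ([0.4999, -0.3868, -0.0004], 0.69)]
wrist mat [([0.5324, -0.0119, -0.0002], 0.63)]
shift [-26.9  -0.4   2.5] turn [0.  0.2 0. ] |d| 27 now [ 0.3856 -0.3579  0.3396] yaw -1.568 w 0.0943 F [0.2 0.  0.1] t 2.6
```

View pics/w1.png

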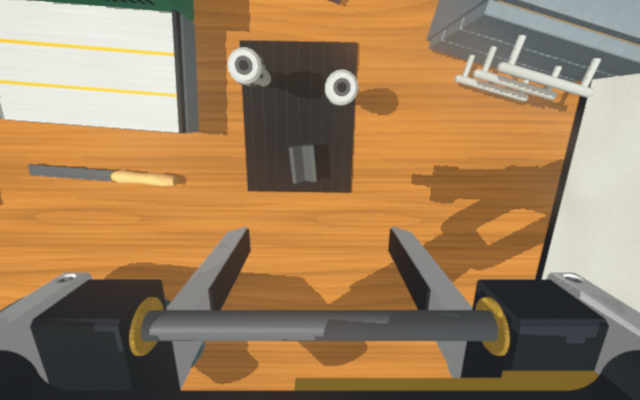

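The wrist view shows the V-block at about (303,163) and the chuck nuts at (244,66) and (341,88). I'll zoom in to get the block's and plate's yaw.

```bash
python3 - <<'E'
import cv2
a=cv2.imread('pics/w1.png')
cv2.imwrite('pics/w1v.png',cv2.resize(a[135:195,270:350],None,fx=8,fy=8,interpolation=cv2.INTER_CUBIC))
t=cv2.imread('pics/top0.png')
cv2.imwrite('pics/t0d.png',cv2.resize(t[145:265,285:415],None,fx=5,fy=5,interpolation=cv2.INTER_CUBIC)[:600])
E
```

```text
(no output)
```

View pics/w1v.png

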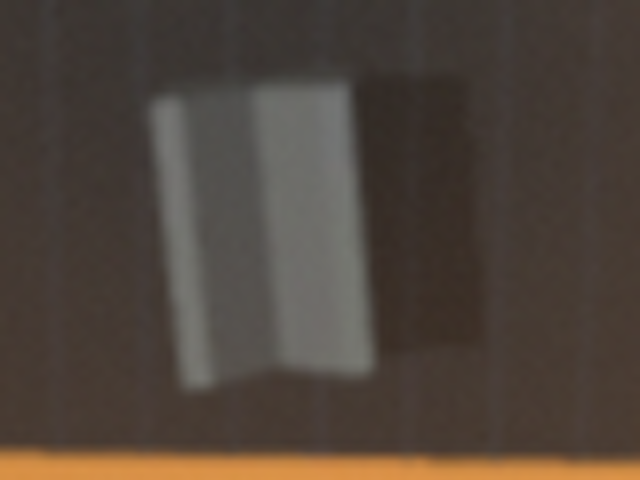

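View pics/t0d.png

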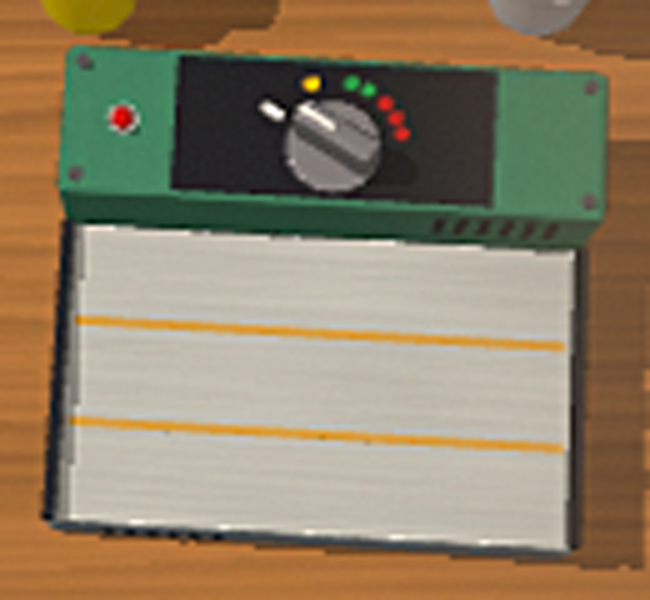

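```bash
python3 - <<'E'
from h import *
s=robot.snapshot('wrist'); o=robot.get_obs()
T=np.eye(4); T[:3,:3]=R.from_euler('xyz',o['ee_rot']).as_matrix(); T[:3,3]=o['tool_pos']; s['world_from_camera']=T@s['mount']
c=[px2w(s,270+u/8,135+v/8,0.046) for u,v in [(150,98),(352,82),(182,390),(375,375)]]
c=np.array(c);print(c.round(4),c.mean(0)); e=(c[0]+c[1]-c[2]-c[3])[:2]; print('block yaw',np.arctan2(e[1],e[0]), np.linalg.norm(e)/2)
t=robot.snapshot('top')
for a,b in [((78,320),(562,347)),((72,421),(563,448)),((80,226),(575,250))]:
    p,q=[px2w(t,285+u/5,145+v/5,0.06) for u,v in (a,b)]; d=p-q; print(p.round(4),q.round(4),((p+q)/2).round(4),'demag yaw',np.arctan2(d[1],d[0])-np.pi/2)
p,q=[px2w(t,285+u/5,145+v/5,0.17) for u,v in [(300,105),(372,165)]]; d=p-q;print('knob',p,q,np.arctan2(d[1],d[0]))
E
```

```text
[[ 0.4163 -0.3107  0.046 ]
 [ 0.4196 -0.3517  0.046 ]
 [ 0.3554 -0.3158  0.046 ]
 [ 0.3588 -0.3564  0.046 ]] [ 0.3875255  -0.33362424  0.046     ]
block yaw 0.0806275605872547 0.06103435767807901
[0.5682 0.1204 0.06  ] [ 0.5498 -0.1446  0.06  ] [ 0.559  -0.0121  0.06  ] demag yaw -0.0692940788598333
[0.5123 0.1238 0.06  ] [ 0.4943 -0.1428  0.06  ] [ 0.5033 -0.0095  0.06  ] demag yaw -0.06724960669364366
[0.6211 0.1192 0.06  ] [ 0.6039 -0.1541  0.06  ] [ 0.6125 -0.0175  0.06  ] demag yaw -0.06303700914104571
knob [0.65897342 0.00069311 0.17      ] [ 0.62686909 -0.03525066  0.17      ] 0.8417608399408075
```

```bash
python3 -c "
from h import *
delta([0.3885,-0.333,0.014],-1.49)"
```

```text
shift [-25.2 325.8   2.8] turn [-0.  -4.5  0. ] |d| 327 now [ 0.3857 -0.358   0.3398] yaw -1.568 w 0.0938 F [-0.6  1.   0.3] t 2.7
```

```bash
python3 -m creep '[[-12,45,1,0,-2,0,0],[-25,95,3,0,-4.5,0,0],[-25,145,3,0,-4.5,0,0],[-25,190,3,0,-4.5,0,0],[-25,220,3,0,-4.5,0,0]]'; python3 -m creep '[[0,25,0,0,0,0,0],[0,50,0,0,0,0,0],[0,50,0,0,0,0,0]]'; python3 -c "
from h import *
s=wsnap('w2.png'); delta([0.3885,-0.333,0.014],-1.49)"
```

```text
time: 3.32
tool_pos: [0.3879, -0.332, 0.1171]
ee_rot: [-1.573, 0.002, -1.489]
wrist_force: [-1.2, -0.7, -0.3]
width: 0.0935
time: 3.7
tool_pos: [0.3876, -0.3316, 0.0674]
ee_rot: [-1.574, 0.004, -1.489]
wrist_force: [0.4, 0.0, 0.4]
width: 0.0941
shift [ 0.5 55.2 -0.1] turn [ 0.1  0.  -0.1] |d| 55 now [ 0.3886 -0.3326  0.0692] yaw -1.489 w 0.0943 F [-0.4  1.1  0.5] t 3.8
```

View pics/w2.png

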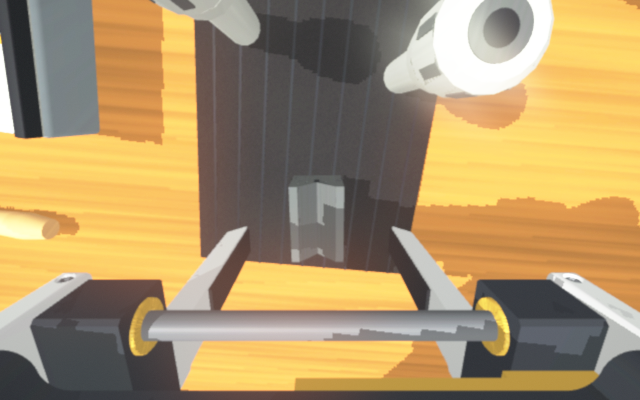

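The block (px 317,220) sits centred between the fingers and aligned. I'll descend and grip.

```bash
python3 -m creep '[[0,25,0,0,0,0,0],[0,48,0,0,0,0,0],[0,55,0,0,0,0,0],[0,55,0,0,0,0,0]]'; python3 -m creep '[[0,0,0,0,0,0,255],[0,0,0,0,0,0,255],[0,0,0,0,0,0,255],[0,0,0,0,0,0,255],[0,0,0,0,0,0,255]]';  python3 -m creep '[[0,0,0,0,0,0,255],[0,-5,0,0,0,0,255],[0,-20,0,0,0,0,255],[0,-40,0,0,0,0,255],[0,-60,0,0,0,0,255]]'; python3 -c "
from h import *
s=wsnap('w3.png'); delta([0.488,0.003,0.135],-1.638)"
```

```text
time: 4.25
tool_pos: [0.3897, -0.3332, 0.0154]
ee_rot: [-1.57, -0.001, -1.488]
wrist_force: [0.1, 0.5, 0.3]
width: 0.0938
time: 4.88
tool_pos: [0.3894, -0.3326, 0.0144]
ee_rot: [-1.571, -0.0, -1.488]
wrist_force: [0.5, 0.5, -0.4]
width: 0.0473
time: 5.5
tool_pos: [0.3892, -0.3329, 0.0753]
ee_rot: [-1.571, -0.0, -1.488]
wrist_force: [-0.3, 0.1, -5.7]
width: 0.0397
shift [-327.9  -57.5  125. ] turn [-0.2  8.6  0.3] |d| 356 now [ 0.3907 -0.3343  0.0787] yaw -1.488 w 0.0402 F [ 0.5 -0.3 -2.4] t 5.5
```

View pics/w3.png

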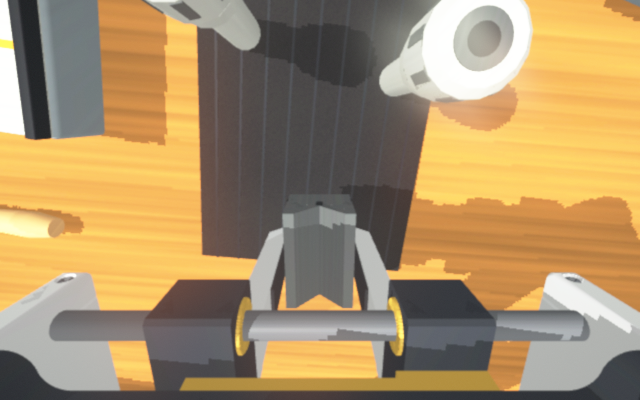

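```bash
python3 -m creep '[[0,-25,0,0,0,0,255],[0,-55,0,0,0,0,255],[-15,-80,2,0,1,0,255],[-40,-85,10,0,2,0,255],[-65,-85,20,0,3,0,255]]';python3 -m creep '[[-25,0,10,0,1,0,255],[-50,0,20,0,2,0,255],[-75,0,30,0,3,0,255],[-100,0,40,0,4,0,255],[-125,0,50,0,5,0,255]]'; python3 -c "
from h import *
delta([0.486,-0.008,0.12],-1.638)"
```

```text
time: 6.18
tool_pos: [0.4042, -0.2662, 0.1604]
ee_rot: [-1.569, -0.002, -1.542]
wrist_force: [-0.3, 0.5, -5.5]
width: 0.0397
time: 6.8
tool_pos: [0.4503, -0.1391, 0.1593]
ee_rot: [-1.571, -0.001, -1.629]
wrist_force: [-0.0, -0.3, -5.1]
width: 0.0399
shift [-133.    39.2   28.1] turn [-0.   0.5  0. ] |d| 141 now [ 0.4503 -0.1391  0.1593] yaw -1.629 w 0.0399 F [-0.  -0.3 -5.1] t 6.8
```

```bash
python3 -m creep '[[-25,0,6,0,0.5,0,255],[-50,0,12,0,0.5,0,255],[-75,0,18,0,0.5,0,255],[-100,0,24,0,0.5,0,255],[-122,5,28,0,0.5,0,255]]';python3 -m creep '[[-11,15,0,0,0,0,255],[-11,34,0,0,0,0,255],[-11,50,0,0,0,0,255],[-11,60,0,0,0,0,255],[-11,60,0,0,0,0,255]]'; python3 -c "
from h import *
s=wsnap('w4.png');delta([0.486,-0.008,0.069],-1.638)"
```

```text
time: 7.42
tool_pos: [0.4856, -0.0189, 0.1547]
ee_rot: [-1.57, -0.0, -1.637]
wrist_force: [-0.2, 0.0, -5.0]
width: 0.04
time: 8.05
tool_pos: [0.485, -0.0088, 0.0933]
ee_rot: [-1.573, -0.0, -1.637]
wrist_force: [0.0, -0.2, -4.7]
width: 0.0394
shift [-0.9 25.2  0.2] turn [0.  0.1 0. ] |d| 25 now [ 0.4857 -0.0089  0.0942] yaw -1.637 w 0.0398 F [-0.3  0.3 -4.5] t 8.1
```

View pics/w4.png

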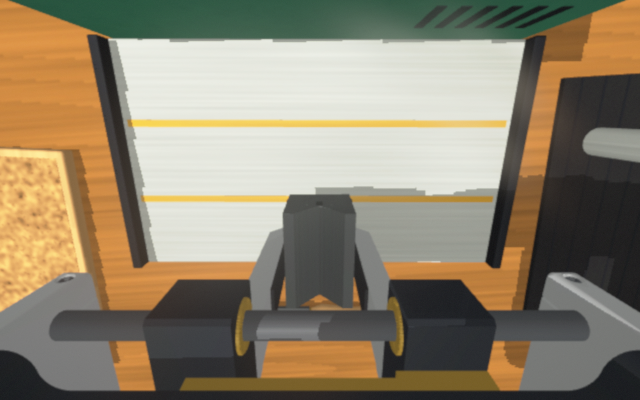

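```bash
python3 -m creep '[[0,8,0,0,0,0,255],[0,16,0,0,0,0,255],[0,21,0,0,0,0,255],[0,24,0,0,0,0,255],[0,24,0,0,0,0,255]]'; python3 -c "
from h import *
delta([0.486,-0.008,0.069],-1.638)"
```

```text
time: 8.72
tool_pos: [0.4856, -0.0085, 0.0701]
ee_rot: [-1.571, -0.0, -1.637]
wrist_force: [0.1, 0.0, -5.5]
width: 0.0397
shift [-0.6  1.1  0.3] turn [0.  0.1 0. ] |d| 1 now [ 0.4856 -0.0085  0.0701] yaw -1.637 w 0.0397 F [ 0.1  0.  -5.5] t 8.7
```

```bash
python3 -m creep '[[0,1,0,0,0,0,255],[0,2,0,0,0,0,255],[0,2,0,0,0,0,255]]'; python3 -m creep '[[0,1,0,0,0,0,255],[0,1,0,0,0,0,255]]'
```

```text
time: 9.1
tool_pos: [0.4859, -0.0086, 0.0685]
ee_rot: [-1.571, -0.0, -1.637]
wrist_force: [-0.1, -0.8, -5.3]
width: 0.0401
time: 9.35
tool_pos: [0.486, -0.0086, 0.0684]
ee_rot: [-1.57, -0.0, -1.637]
wrist_force: [-2.8, 0.8, 1.4]
width: 0.04
```

```bash
python3 -m creep '[[0,0,0,0,0,0,120],[0,0,0,0,0,0,60],[0,0,0,0,0,0,0],[0,0,0,0,0,0,0],[0,-5,0,0,0,0,0]]'; python3 -m creep '[[0,-25,0,0,0,0,0],[0,-65,0,0,0,0,0],[0,-110,0,0,0,0,0],[0,-150,0,0,0,0,0],[0,-190,0,0,0,0,0]]';python3 -c "
from h import *
s=wsnap('w5.png');lm('wrist','vblock','pole_plate','chuck_a','selector_grip'); snap('top','t1.png');lm('top','chuck_a'); delta([0.501,-0.385,0.26],-1.571)"
```

```text
time: 9.98
tool_pos: [0.4855, -0.0085, 0.0722]
ee_rot: [-1.572, 0.0, -1.637]
wrist_force: [-0.0, 0.2, 0.9]
width: 0.086
time: 10.6
tool_pos: [0.4858, -0.0085, 0.2643]
ee_rot: [-1.57, -0.0, -1.637]
wrist_force: [0.4, 0.0, -0.1]
width: 0.0941
wrist vblock [([0.4879, -0.0091, 0.0588], 0.64)]
wrist pole_plate [([0.5277, -0.0127, 0.0555], 0.9)]
wrist chuck_a [([0.5004, -0.3832, 0.0003], 0.8), ([0.5258, -0.2656, 0.0054], 0.59)]
wrist selector_grip []
top chuck_a [([0.5004, -0.3828, 0.007], 0.72), ([0.5259, -0.2648, 0.0068], 0.6), ([0.777, 0.1176, 0.0003], 0.32)]
shift [3.747e+02 2.000e-01 4.070e+01] turn [ 0.2 -3.8 -0. ] |d| 377 now [ 0.485  -0.0085  0.2604] yaw -1.637 w 0.0943 F [-0.5  0.7 -0.4] t 10.9
```

View pics/w5.png

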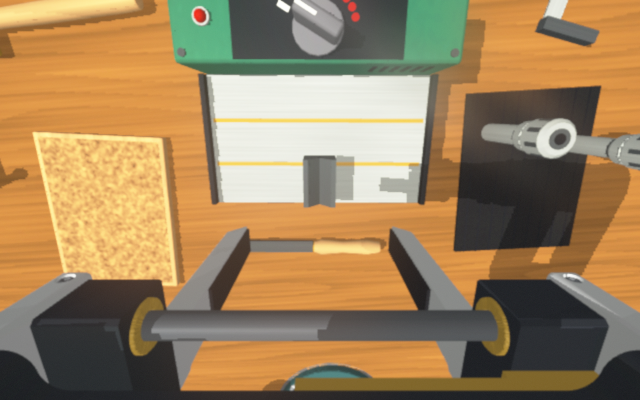

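The V-block is upright on the plate (px 320,180). Next is the nearer chuck at (0.525,-0.265).

```bash
python3 -m creep '[[40,0,5,0,0,0,0],[95,0,15,0,0,0,0],[150,0,25,0,0,0,0],[200,0,35,0,1,0,0],[238,0,45,0,2,0,0]]'; python3 -m creep '[[10,0,3,0,1,0,0],[16,0,6,0,2,0,0],[16,0,6,0,2,0,0]]';python3 -c "
from h import *
s=wsnap('w6.png');lm('wrist','chuck_a'); delta([0.525,-0.2645,0.26],-1.571)"
```

```text
time: 11.58
tool_pos: [0.5143, -0.2508, 0.2601]
ee_rot: [-1.574, 0.001, -1.674]
wrist_force: [-0.6, 0.7, 0.4]
width: 0.0942
time: 11.95
tool_pos: [0.5195, -0.2646, 0.2621]
ee_rot: [-1.571, 0.001, -1.705]
wrist_force: [-0.1, -0.8, -0.1]
width: 0.0938
wrist chuck_a [([0.5015, -0.3828, 0.0019], 0.82), ([0.5288, -0.2621, 0.0051], 0.64)]
shift [-0.5  2.7  5.4] turn [-0.  -7.7 -0. ] |d| 6 now [ 0.5196 -0.2643  0.2627] yaw -1.705 w 0.0943 F [-0.1 -0.5  0.1] t 12.1
```

View pics/w6.png

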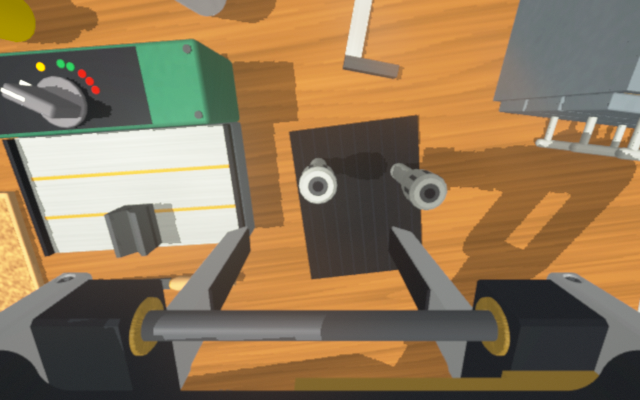

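The chuck nut's top is at px (318,183), between the jaws; the other is at (429,192). I'll compute its world position from the nut centre.

```bash
python3 -c "
from h import *
s=wsnap('w7.png'); a=s['color']
g=cv2.cvtColor(a,cv2.COLOR_BGR2GRAY)
cv2.imwrite('pics/w7c.png',cv2.resize(a[150:220,290:450],None,fx=5,fy=5,interpolation=cv2.INTER_CUBIC))
print(px2w(s,318,185,0.136),px2w(s,429,192,.136))"
```

```text
[ 0.52799529 -0.26594014  0.136     ] [ 0.5039503  -0.38549888  0.136     ]
```

View pics/w7c.png

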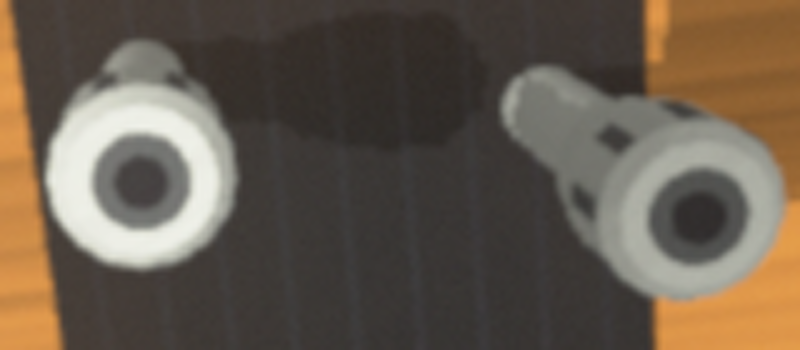

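```bash
python3 -m creep '[[1,20,4,0,-4,0,0],[1,50,7.5,0,-7.7,0,0],[1,80,7.5,0,-7.7,0,0],[1,80,7.5,0,-7.7,0,0]]'; python3 -c "
from h import *
delta([0.527,-0.2655,0.1],-1.571)"
```

```text
time: 12.6
tool_pos: [0.5254, -0.2658, 0.1797]
ee_rot: [-1.576, 0.003, -1.571]
wrist_force: [-0.5, 0.4, 0.8]
width: 0.0939
shift [-0.  79.7  2. ] turn [ 0.3  0.  -0.2] |d| 80 now [ 0.5254 -0.2658  0.1797] yaw -1.571 w 0.0939 F [-0.5  0.4  0.8] t 12.6
```

```bash
python3 -m creep '[[0,25,1,0,0,0,0],[0,50,1,0,0,0,0],[0,70,1,0,0,0,0],[0,80,1,0,0,0,0],[0,80,1,0,0,0,0]]'; python3 -m creep '[[0,0,0,0,0,0,90],[0,0,0,0,0,0,110],[0,0,0,0,0,0,120],[0,0,0,0,0,0,130],[0,0,0,0,0,0,140]]';python3 -m creep '[[0,0,0,0,0,0,150],[0,0,0,0,0,0,160],[0,0,0,0,0,0,200],[0,0,0,0,0,0,255],[0,0,0,0,0,0,255]]'; python3 -c "
from h import *
s=wsnap('w8.png');delta([0.527,-0.2655,0.1],-1.571)"
```

```text
time: 13.22
tool_pos: [0.528, -0.2674, 0.103]
ee_rot: [-1.57, -0.0, -1.572]
wrist_force: [0.2, -0.5, -0.3]
width: 0.0941
time: 13.85
tool_pos: [0.5277, -0.2674, 0.1025]
ee_rot: [-1.571, 0.0, -1.572]
wrist_force: [-0.3, 0.7, 0.6]
width: 0.0473
time: 14.48
tool_pos: [0.5278, -0.2671, 0.1024]
ee_rot: [-1.571, 0.001, -1.572]
wrist_force: [0.8, 2.9, 0.9]
width: 0.0419
shift [-1.6  2.4 -0.8] turn [ 0. -0. -0.] |d| 3 now [ 0.5278 -0.2671  0.1024] yaw -1.572 w 0.0415 F [-0.1  2.8  0.7] t 14.5
```

View pics/w8.png

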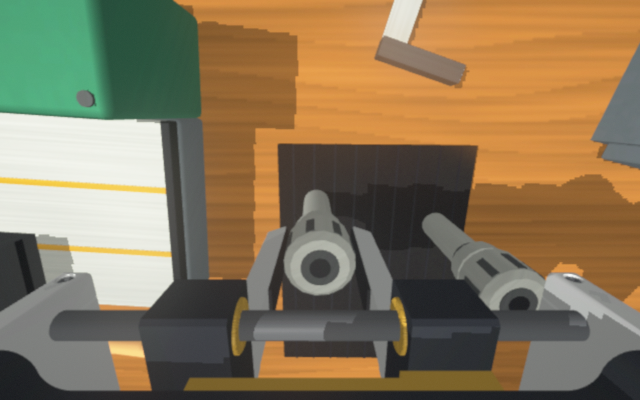

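```bash
python3 -m creep '[[0,-4,0,0,0,0,255],[0,-12,0,0,0,0,255],[0,-25,0,0,0,0,255],[0,-40,0,0,0,0,255],[0,-57,0,0,0,0,255]]';python3 -m creep '[[0,-16,0,0,0,0,255],[0,-30,0,0,0,0,255],[0,-40,0,0,0,0,255],[0,-44,0,0,0,0,255],[0,-44,0,0,0,0,255]]'; python3 -c "
from h import *
s=wsnap('w9.png');delta([0.546,0.068,0.205],-1.638)"
```

```text
time: 15.15
tool_pos: [0.5278, -0.2678, 0.1609]
ee_rot: [-1.57, -0.001, -1.572]
wrist_force: [-0.6, 0.3, -4.8]
width: 0.042
time: 15.78
tool_pos: [0.5277, -0.2675, 0.2034]
ee_rot: [-1.571, 0.0, -1.572]
wrist_force: [-0.6, 0.2, -5.2]
width: 0.042
shift [-335.5   -2.    18.1] turn [ 0.1  3.8 -0. ] |d| 336 now [ 0.5275 -0.2674  0.2029] yaw -1.572 w 0.0417 F [ 0.3 -1.1 -5.9] t 15.8
```

View pics/w9.png

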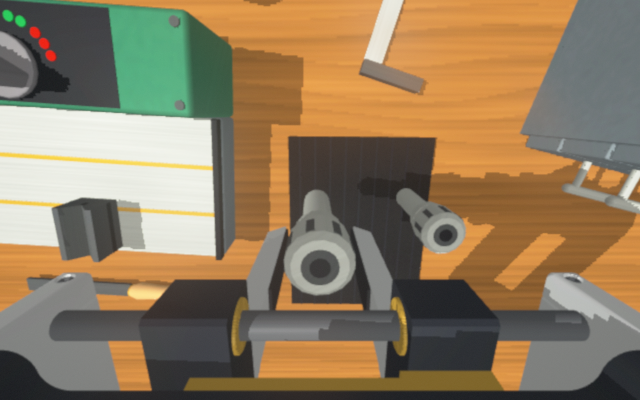

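```bash
python3 -m creep '[[-6,0,1,0,0,0,255],[-18,0,2,0,0.3,0,255],[-36,0,3,0,0.6,0,255],[-55,0,4,0,1,0,255],[-74,0,5,0,1.3,0,255]]';python3 -m creep '[[-19,0,1,0,0.3,0,255],[-38,0,2,0,0.6,0,255],[-57,0,3,0,0.9,0,255],[-76,0,4,0,1.2,0,255],[-95,0,5,0,1.5,0,255]]';python3 -m creep '[[-19,0,1,0,0.2,0,255],[-38,0,2,0,0.4,0,255],[-57,0,3,0,0.6,0,255],[-76,0,4,0,0.8,0,255],[-95,0,5,0,1,0,255]]'; python3 -c "
from h import *
delta([0.546,0.068,0.205],-1.638)"
```

```text
time: 16.45
tool_pos: [0.5329, -0.1917, 0.2036]
ee_rot: [-1.571, 0.0, -1.594]
wrist_force: [-0.1, -0.4, -6.3]
width: 0.042
time: 17.08
tool_pos: [0.5401, -0.0972, 0.2036]
ee_rot: [-1.57, -0.0, -1.621]
wrist_force: [0.4, 0.6, -6.3]
width: 0.0417
time: 17.7
tool_pos: [0.5497, -0.0026, 0.2036]
ee_rot: [-1.57, -0.0, -1.638]
wrist_force: [0.5, 0.9, -5.5]
width: 0.0415
shift [-70.2  -1.4  -8.5] turn [-0. -0.  0.] |d| 71 now [ 0.5497 -0.0026  0.2036] yaw -1.638 w 0.0415 F [ 0.5  0.9 -5.5] t 17.7
```

```bash
python3 -m creep '[[-19,0,-2,0,0,0,255],[-37,0,-4,0,0,0,255],[-53,0,-6,0,0,0,255],[-65,0,-8,0,0,0,255],[-70,0,-8,0,0,0,255]]';python3 -m creep '[[0,0,0,0,0,0,255],[0,8,0,0,0,0,255],[0,20,0,0,0,0,255],[0,32,0,0,0,0,255],[0,38,0,0,0,0,255]]'; python3 -m creep '[[0,3,0,0,0,0,255],[0,5,0,0,0,0,255],[0,5,0,0,0,0,255]]'; python3 -c "
from h import *
s=wsnap('w10.png');delta([0.546,0.068,0.156],-1.638)"
```

```text
time: 18.32
tool_pos: [0.5465, 0.067, 0.2034]
ee_rot: [-1.571, -0.0, -1.638]
wrist_force: [0.5, -0.9, -5.3]
width: 0.0418
time: 18.95
tool_pos: [0.5457, 0.0661, 0.1635]
ee_rot: [-1.574, -0.0, -1.639]
wrist_force: [0.5, 0.2, -6.0]
width: 0.0418
time: 19.32
tool_pos: [0.5467, 0.0663, 0.1606]
ee_rot: [-1.57, -0.0, -1.638]
wrist_force: [0.2, 0.2, -6.0]
width: 0.0416
shift [-1.6  4.8 -0.9] turn [-0. -0.  0.] |d| 5 now [0.5468 0.0663 0.1608] yaw -1.638 w 0.0414 F [-0.5 -0.2 -5.4] t 19.4
```

View pics/w10.png

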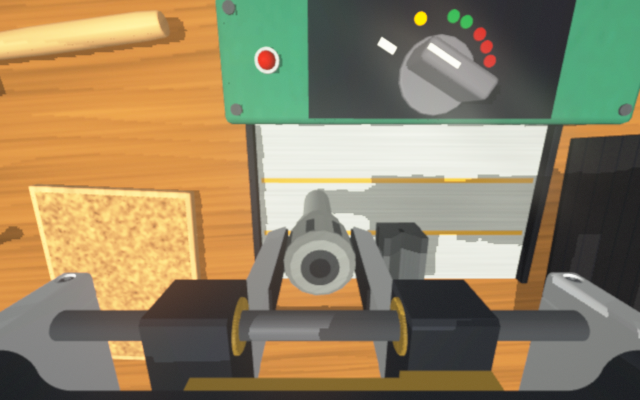

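```bash
python3 -m creep '[[0,1.5,0,0,0,0,255],[0,3,0,0,0,0,255],[0,3.5,0,0,0,0,255],[0,4,0,0,0,0,255],[0,4,0,0,0,0,255]]'; python3 -m creep '[[0,0.6,0,0,0,0,255],[0,0.6,0,0,0,0,255]]'
```

```text
time: 20.0
tool_pos: [0.5466, 0.0663, 0.1565]
ee_rot: [-1.571, -0.0, -1.638]
wrist_force: [-0.0, -0.4, -5.6]
width: 0.0415
time: 20.25
tool_pos: [0.5469, 0.0663, 0.1564]
ee_rot: [-1.57, -0.0, -1.638]
wrist_force: [-0.6, 0.3, -3.0]
width: 0.0417
```

```bash
python3 -m creep '[[0,0.4,0,0,0,0,255],[0,0.4,0,0,0,0,255],[0,0.4,0,0,0,0,255]]'
```

```text
time: 20.62
tool_pos: [0.547, 0.0663, 0.1564]
ee_rot: [-1.569, 0.0, -1.638]
wrist_force: [-0.7, -0.2, 1.8]
width: 0.0418
```

```bash
python3 -m creep '[[0,0,0,0,0,0,135],[0,0,0,0,0,0,125],[0,0,0,0,0,0,110],[0,0,0,0,0,0,60],[0,0,0,0,0,0,0]]'; python3 -m creep '[[0,0,0,0,0,0,0],[0,0,0,0,0,0,0],[0,0,0,0,0,0,0]]'; python3 -c "
from h import *
s=wsnap('w11.png');delta([0.546,0.068,0.156],-1.638)"
```

```text
time: 21.25
tool_pos: [0.5466, 0.0663, 0.1553]
ee_rot: [-1.571, -0.0, -1.638]
wrist_force: [0.3, 0.0, -0.2]
width: 0.0701
time: 21.62
tool_pos: [0.5466, 0.0663, 0.1554]
ee_rot: [-1.571, -0.0, -1.638]
wrist_force: [-0.9, -0.8, 0.1]
width: 0.0935
shift [-1.6 -0.6 -0.7] turn [-0. -0.  0.] |d| 2 now [0.5466 0.0663 0.1554] yaw -1.638 w 0.094 F [ 0.   0.5 -0.4] t 21.7
```

View pics/w11.png

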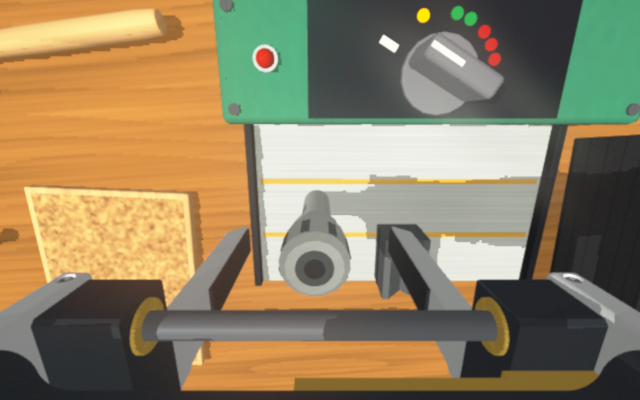

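The chuck stands free between the open jaws. I'll go up and over to the second one.

```bash
python3 -m creep '[[0,-15,0,0,0,0,0],[0,-45,0,0,0,0,0],[0,-85,0,0,0,0,0],[0,-115,0,0,0,0,0],[40,-120,0,0,0,0,0]]'; python3 -m creep '[[50,0,-3,0,-1,0,0],[105,0,-6,0,-2,0,0],[160,0,-10,0,-2,0,0],[215,0,-14,0,-3,0,0],[270,0,-18,0,-4,0,0]]';  python3 -c "
from h import *
delta([0.5025,-0.385,0.27],-1.571)"
```

```text
time: 22.3
tool_pos: [0.5453, 0.0277, 0.2802]
ee_rot: [-1.563, 0.001, -1.634]
wrist_force: [0.3, -0.6, -1.3]
width: 0.0942
time: 22.92
tool_pos: [0.5074, -0.2435, 0.277]
ee_rot: [-1.569, -0.001, -1.568]
wrist_force: [0.8, -0.5, -0.1]
width: 0.094
shift [141.4   7.1  -5.4] turn [-0.1  0.2  0.1] |d| 142 now [ 0.5074 -0.2435  0.277 ] yaw -1.568 w 0.094 F [ 0.8 -0.5 -0.1] t 22.9
```

```bash
python3 -m creep '[[50,0,-2,0,0,0,0],[100,0,-4,0,0,0,0],[130,5,-5,0,0,0,0],[141,10,-5,0,0,0,0],[141,10,-5,0,0,0,0]]';  python3 -c "
from h import *
s=wsnap('w12.png');lm('wrist','chuck_a'); 
cv2.imwrite('pics/w12c.png',cv2.resize(s['color'][150:230,270:370],None,fx=6,fy=6,interpolation=cv2.INTER_CUBIC)); delta([0.5025,-0.385,0.27],-1.571)"
```

```text
time: 23.55
tool_pos: [0.5029, -0.3825, 0.2651]
ee_rot: [-1.571, 0.001, -1.569]
wrist_force: [0.9, -0.1, 0.0]
width: 0.094
wrist chuck_a [([0.4999, -0.3824, 0.0008], 0.7)]
shift [ 3.4 -3.9 -0.9] turn [-0.   0.2 -0. ] |d| 5 now [ 0.5034 -0.3816  0.2661] yaw -1.567 w 0.0941 F [-0.7 -0.1  0.2] t 23.6
```

View pics/w12.png

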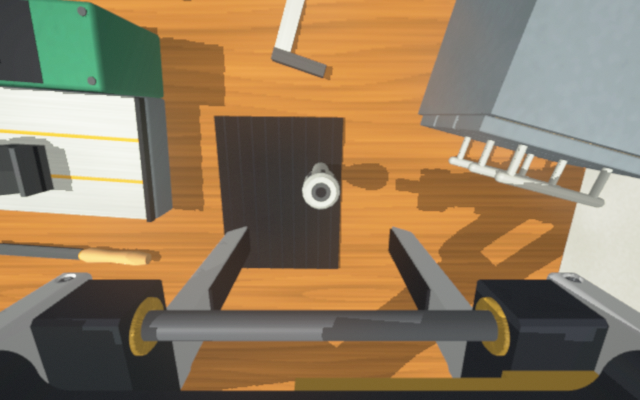

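View pics/w12c.png

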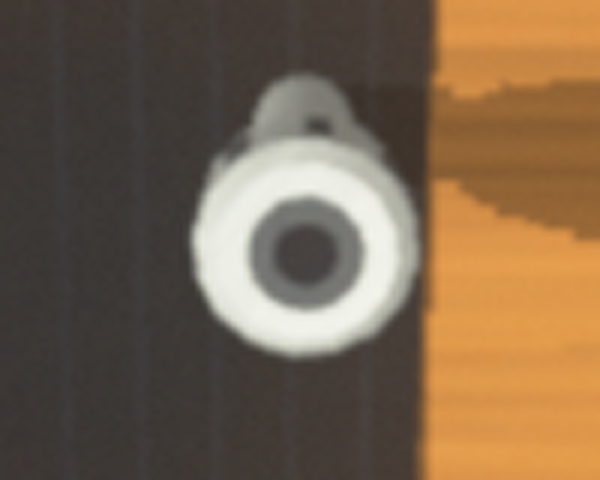

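```bash
python3 -c "
from h import *
s=wsnap('w13.png'); p=px2w(s,321,191.7,.136);print(p); delta([p[0],p[1],0.102],-1.571)"
```

```text
[ 0.50336091 -0.38553656  0.136     ]
shift [  4.  164.3  -0.3] turn [-0.1  0.2  0. ] |d| 164 now [ 0.5035 -0.3815  0.2663] yaw -1.567 w 0.0935 F [ 0.7 -0.   0.2] t 23.7
```

```bash
python3 -m creep '[[3.5,25,-1,0,0,0,0],[3.5,60,-1,0,0,0,0],[3.5,90,-1,0,0,0,0],[3.5,110,-1,0,0,0,0],[3.5,130,-1,0,0,0,0]]'; python3 -m creep '[[0,20,0,0,0,0,0],[0,30,0,0,0,0,0],[0,34,0,0,0,0,0],[0,34,0,0,0,0,90],[0,34,0,0,0,0,100]]';python3 -m creep '[[0,0,0,0,0,0,110],[0,0,0,0,0,0,120],[0,0,0,0,0,0,130],[0,0,0,0,0,0,140],[0,0,0,0,0,0,150]]';python3 -m creep '[[0,0,0,0,0,0,170],[0,0,0,0,0,0,200],[0,0,0,0,0,0,255],[0,0,0,0,0,0,255]]'; python3 -c "
from h import *
s=wsnap('w14.png');delta([0.5035,-0.385,0.102],-1.571)"
```

```text
time: 24.32
tool_pos: [0.5026, -0.3849, 0.1356]
ee_rot: [-1.57, -0.0, -1.567]
wrist_force: [0.1, -0.5, -0.1]
width: 0.0944
time: 24.95
tool_pos: [0.5025, -0.3866, 0.1026]
ee_rot: [-1.569, -0.001, -1.568]
wrist_force: [-0.2, 0.3, 1.6]
width: 0.0774
time: 25.58
tool_pos: [0.5021, -0.3857, 0.1015]
ee_rot: [-1.571, 0.001, -1.568]
wrist_force: [0.4, 2.4, 0.4]
width: 0.0418
time: 26.08
tool_pos: [0.5021, -0.3858, 0.1014]
ee_rot: [-1.571, 0.001, -1.568]
wrist_force: [-0.4, 3.2, 1.9]
width: 0.0419
shift [-0.8 -0.5  1.4] turn [-0.   0.2 -0. ] |d| 2 now [ 0.5021 -0.3858  0.1015] yaw -1.568 w 0.0415 F [0.1 4.3 1.7] t 26.1
```

View pics/w14.png

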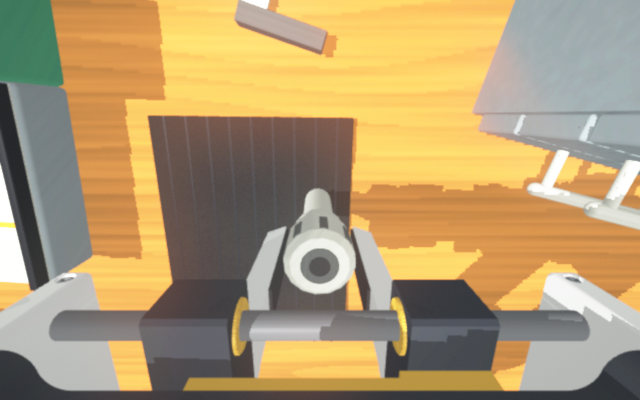

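```bash
python3 -m creep '[[0,-4,0,0,0,0,255],[0,-12,0,0,0,0,255],[0,-25,0,0,0,0,255],[0,-40,0,0,0,0,255],[0,-57,0,0,0,0,255]]';python3 -m creep '[[0,-18,0,0,0,0,255],[0,-34,0,0,0,0,255],[-6,-44,0,0,0,0,255],[-18,-46,2,0,0,0,255],[-36,-46,4,0,0.5,0,255]]'; python3 -m creep '[[-19,0,2,0,0.3,0,255],[-38,0,4,0,0.6,0,255],[-57,0,6,0,0.9,0,255],[-76,0,8,0,1.2,0,255],[-95,0,10,0,1.5,0,255]]'; python3 -c "
from h import *
s=wsnap('w15.png');delta([0.536,-0.0915,0.205],-1.638)"
```

```text
time: 26.75
tool_pos: [0.5021, -0.3865, 0.1599]
ee_rot: [-1.57, -0.001, -1.569]
wrist_force: [0.5, 0.2, -6.6]
width: 0.0415
time: 27.38
tool_pos: [0.5059, -0.349, 0.2038]
ee_rot: [-1.572, 0.001, -1.578]
wrist_force: [0.3, 0.2, -6.8]
width: 0.0417
time: 28.0
tool_pos: [0.5167, -0.2539, 0.2045]
ee_rot: [-1.571, -0.0, -1.604]
wrist_force: [0.1, 0.2, -6.2]
width: 0.0418
shift [-160.1    0.2   14. ] turn [-0.   2.1 -0.2] |d| 161 now [ 0.5171 -0.2511  0.2047] yaw -1.601 w 0.0417 F [-0.8  3.2 -6.2] t 28.1
```

View pics/w15.png

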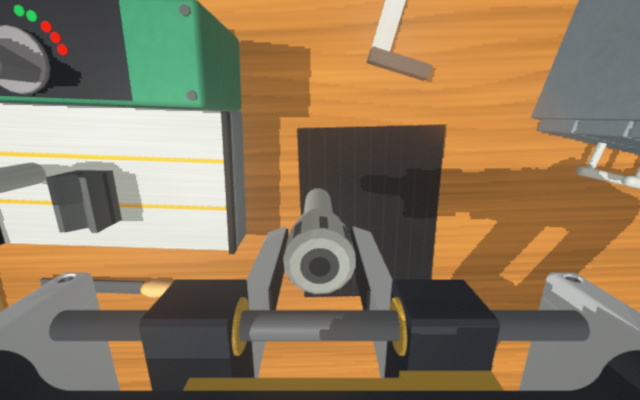

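```bash
python3 -m creep '[[-10,0,1,0,0.3,0,255],[-28,0,2,0,0.6,0,255],[-47,0,4,0,0.9,0,255],[-66,0,6,0,1.2,0,255],[-85,0,8,0,1.5,0,255]]'; python3 -m creep '[[-19,0,1,0,0.3,0,255],[-38,0,3,0,0.5,0,255],[-56,0,5,0,0.6,0,255],[-70,0,6,0,0.6,0,255],[-75,0,6,0,0.6,0,255]]'; python3 -m creep '[[0,0,0,0,0,0,255],[0,8,0,0,0,0,255],[0,20,0,0,0,0,255],[0,32,0,0,0,0,255],[0,40,0,0,0,0,255]]';python3 -c "
from h import *
s=wsnap('w16.png');delta([0.536,-0.0915,0.156],-1.638)"
```

```text
time: 28.68
tool_pos: [0.5275, -0.1691, 0.2045]
ee_rot: [-1.571, 0.0, -1.63]
wrist_force: [-0.2, -0.6, -6.2]
width: 0.0417
time: 29.3
tool_pos: [0.5378, -0.0951, 0.2044]
ee_rot: [-1.571, -0.0, -1.639]
wrist_force: [0.2, -0.1, -7.1]
width: 0.0416
time: 29.92
tool_pos: [0.537, -0.0962, 0.1626]
ee_rot: [-1.573, 0.0, -1.64]
wrist_force: [1.1, 0.3, -6.4]
width: 0.0414
shift [-4.4  5.7 -0.9] turn [ 0.2 -0.1 -0. ] |d| 7 now [ 0.5366 -0.096   0.1617] yaw -1.64 w 0.0416 F [-0.7  0.2 -7.5] t 30.0
```

View pics/w16.png

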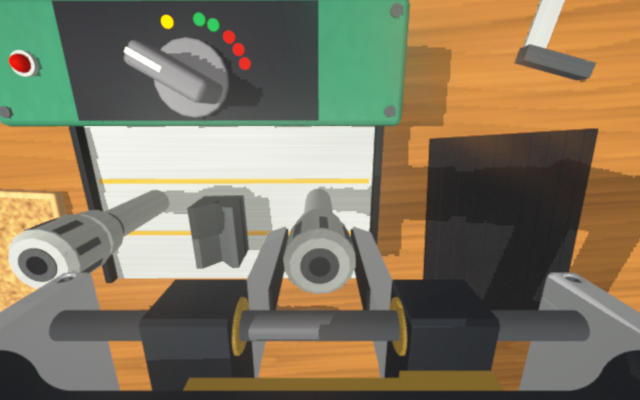

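```bash
python3 -m creep '[[0,1.5,0,0,0,0,255],[0,3,0,0,0,0,255],[0,4,0,0,0,0,255],[0,5,0,0,0,0,255],[0,5,0,0,0,0,255]]'; python3 -m creep '[[0,0.6,0,0,0,0,255],[0,0.6,0,0,0,0,255],[0,0.6,0,0,0,0,255]]'
```

```text
time: 30.6
tool_pos: [0.5377, -0.0961, 0.1594]
ee_rot: [-1.571, -0.0, -1.64]
wrist_force: [0.1, -0.7, -7.5]
width: 0.0413
time: 30.98
tool_pos: [0.5378, -0.0961, 0.1588]
ee_rot: [-1.571, -0.0, -1.64]
wrist_force: [0.3, -0.6, -6.8]
width: 0.042
```

```bash
python3 -m creep '[[0,1,0,0,0,0,255],[0,1.8,0,0,0,0,255],[0,1.8,0,0,0,0,255]]'; python3 -m creep '[[0,0.7,0,0,0,0,255],[0,0.7,0,0,0,0,255],[0,0.7,0,0,0,0,255]]'; python3 -m creep '[[0,0.5,0,0,0,0,255],[0,0.5,0,0,0,0,255],[0,0.5,0,0,0,0,255]]'
```

```text
time: 31.35
tool_pos: [0.5376, -0.0961, 0.1568]
ee_rot: [-1.571, 0.0, -1.64]
wrist_force: [0.6, 0.1, -6.2]
width: 0.0418
time: 31.72
tool_pos: [0.5377, -0.0961, 0.1563]
ee_rot: [-1.571, -0.0, -1.64]
wrist_force: [-0.7, 0.4, -6.5]
width: 0.0415
time: 32.1
tool_pos: [0.5377, -0.0961, 0.1558]
ee_rot: [-1.571, -0.0, -1.64]
wrist_force: [0.5, -0.1, -6.9]
width: 0.0418
```

```bash
python3 -m creep '[[0,0.5,0,0,0,0,255],[0,0.5,0,0,0,0,255],[0,0.5,0,0,0,0,255]]'; python3 -m creep '[[0,0.5,0,0,0,0,255],[0,0.5,0,0,0,0,255],[0,0.5,0,0,0,0,255]]'
```

```text
time: 32.48
tool_pos: [0.5378, -0.0962, 0.1555]
ee_rot: [-1.57, -0.0, -1.64]
wrist_force: [-0.4, -0.4, -5.7]
width: 0.0419
time: 32.85
tool_pos: [0.538, -0.0962, 0.1555]
ee_rot: [-1.57, -0.0, -1.64]
wrist_force: [-0.6, 1.6, -1.7]
width: 0.0417
```

Contact at about the expected height. One last nudge, then I'll release.

```bash
python3 -m creep '[[0,0.3,0,0,0,0,255],[0,0.3,0,0,0,0,255],[0,0.3,0,0,0,0,135],[0,0.3,0,0,0,0,125],[0,0.3,0,0,0,0,110]]';python3 -m creep '[[0,0,0,0,0,0,60],[0,0,0,0,0,0,0],[0,0,0,0,0,0,0],[0,0,0,0,0,0,0],[0,-8,0,0,0,0,0]]'; python3 -m creep '[[0,-30,0,0,0,0,0],[0,-65,0,0,0,0,0],[0,-105,0,0,0,0,0],[0,-120,0,0,0,0,0],[0,-120,0,0,0,0,0]]'; python3 -c "
from h import *
s=wsnap('w17.png');lm('wrist','vblock','chuck_a','selector_grip');snap('top','t2.png');lm('top','chuck_a','vblock','selector_grip');delta([0.62,-0.018,0.28],-0.6)"
```

```text
time: 33.48
tool_pos: [0.5379, -0.0963, 0.1547]
ee_rot: [-1.57, -0.0, -1.64]
wrist_force: [-0.9, 0.3, 0.2]
width: 0.0529
time: 34.1
tool_pos: [0.5372, -0.096, 0.162]
ee_rot: [-1.573, 0.0, -1.64]
wrist_force: [-0.2, -0.4, 0.3]
width: 0.094
time: 34.72
tool_pos: [0.5382, -0.0962, 0.2835]
ee_rot: [-1.568, -0.001, -1.64]
wrist_force: [-0.3, 0.5, -0.2]
width: 0.094
wrist vblock [([0.5172, 0.0009, 0.058], 0.81), ([0.6499, -0.3528, 0.0014], 0.45), ([0.5393, -0.0924, 0.0565], 0.21)]
wrist chuck_a [([0.537, -0.0958, 0.0519], 0.74), ([0.5463, 0.0692, 0.0631], 0.65)]
wrist selector_grip [([0.6496, -0.0181, 0.1567], 0.71)]
top chuck_a [([0.543, 0.0698, 0.0583], 0.54), ([0.536, -0.0958, 0.0601], 0.47)]
top vblock [([0.5133, 0.0036, 0.0576], 0.94)]
top selector_grip [([0.647, -0.0172, 0.1577], 0.62), ([0.5131, -0.0004, 0.0582], 0.23)]
shift [-83.5   1.4  77. ] turn [  0.1 -59.6  -0.1] |d| 114 now [ 0.5374 -0.096   0.2815] yaw -1.64 w 0.0941 F [-0.2  0.  -0.7] t 35.1
```

View pics/w17.png

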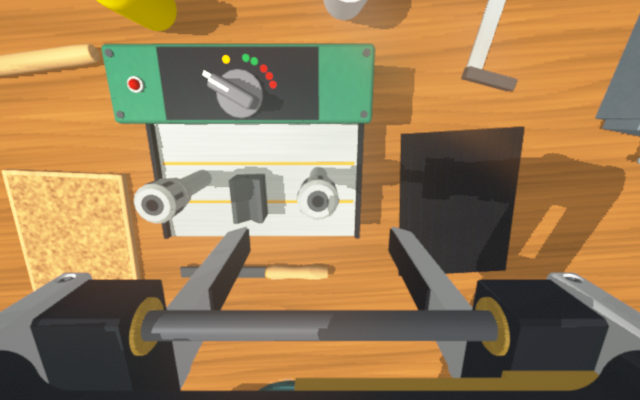

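View pics/t2.png

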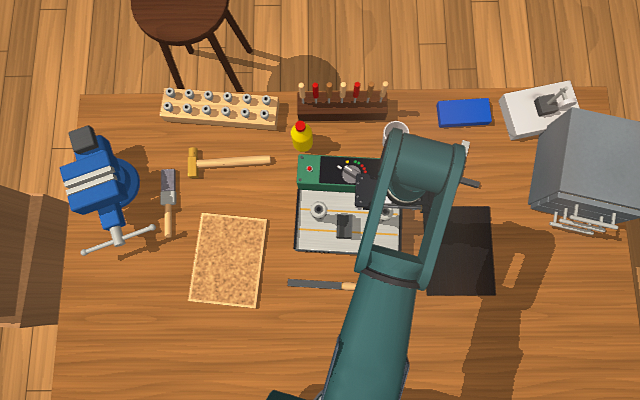

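The V-block has been knocked about 3 cm to (0.515,0.002). It's still upright on the plate (wrist px 250,198), and both chucks are standing at (158,203) and (318,200). So all parts are on the plate with the selector at off. Next, the selector.

```bash
python3 -m creep '[[-15,0,15,0,-10,0,0],[-35,0,35,0,-20,0,0],[-55,0,50,0,-30,0,0],[-70,0,65,0,-40,0,0],[-83,0,77,0,-50,0,0]]'; python3 -m creep '[[0,0,0,0,-10,0,0],[0,0,0,0,-10,0,0]]'; python3 -c "
from h import *
s=wsnap('w18.png');lm('wrist','selector_grip');delta([0.648,-0.0175,0.2],-0.588)"
```

```text
time: 35.75
tool_pos: [0.6208, -0.018, 0.2819]
ee_rot: [-1.571, 0.001, -0.761]
wrist_force: [0.1, 0.3, -0.0]
width: 0.0939
time: 36.0
tool_pos: [0.6203, -0.0185, 0.2819]
ee_rot: [-1.571, 0.001, -0.595]
wrist_force: [0.3, 0.4, -0.5]
width: 0.0936
wrist selector_grip [([0.6492, -0.0188, 0.1585], 0.83)]
shift [22.3 82.3 16.7] turn [ 0.  -0.4 -0. ] |d| 87 now [ 0.6202 -0.0188  0.2823] yaw -0.596 w 0.094 F [-0.4 -0.5 -0.1] t 36.1
```

View pics/w18.png

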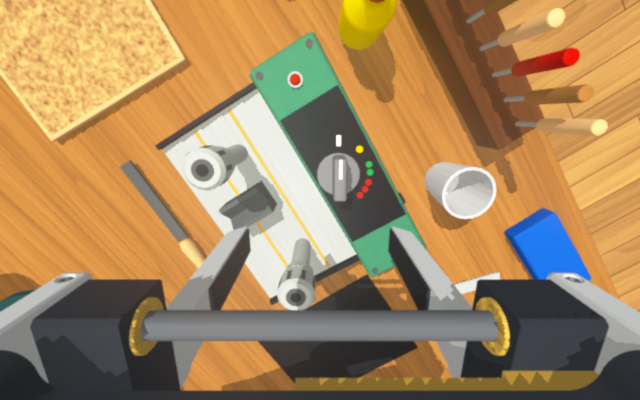

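```bash
python3 -m creep '[[10,15,8,0,0,0,60],[22,40,16.5,0,-0.4,0,100],[22,70,16.5,0,-0.4,0,100],[22,85,16.5,0,-0.4,0,100],[22,85,16.5,0,-0.4,0,100]]';  python3 -c "
from h import *
s=wsnap('w19.png');lm('wrist','selector_grip');delta([0.648,-0.0175,0.144],-0.588)"
```

```text
time: 36.72
tool_pos: [0.6471, -0.0172, 0.1954]
ee_rot: [-1.572, 0.003, -0.587]
wrist_force: [-0.3, 0.1, -0.4]
width: 0.0573
wrist selector_grip [([0.6509, -0.0178, 0.1578], 0.92), ([0.5441, 0.0682, 0.0614], 0.18)]
shift [-0.2 54.5 -0.3] turn [-0.   0.1  0.1] |d| 54 now [ 0.6482 -0.0174  0.1985] yaw -0.586 w 0.0574 F [-0.9 -0.7  0.4] t 36.8
```

View pics/w19.png

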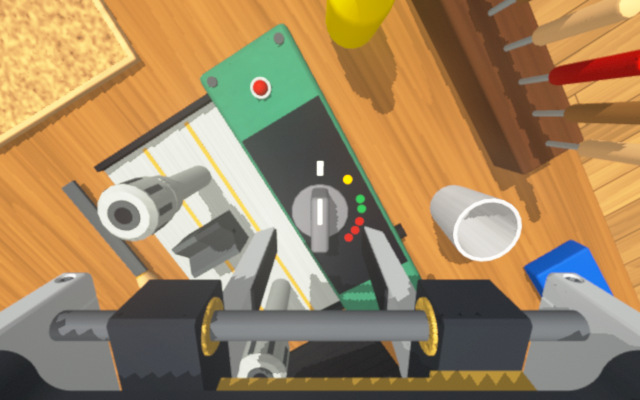

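The bar (px 320,220) is centred between the jaws and aligned. Descend and grip.

```bash
python3 -m creep '[[0,18,0,0,0,0,100],[0,36,0,0,0,0,100],[0,48,0,0,0,0,100],[0,53,0,0,0,0,100],[0,53,0,0,0,0,100]]'; python3 -m creep '[[0,0,0,0,0,0,150],[0,0,0,0,0,0,190],[0,0,0,0,0,0,210],[0,0,0,0,0,0,255],[0,0,0,0,0,0,255]]'; python3 -c "
from h import *
s=wsnap('w20.png');delta([0.648,-0.0175,0.144],-1.988)"
```

```text
time: 37.45
tool_pos: [0.6476, -0.0172, 0.1439]
ee_rot: [-1.571, 0.001, -0.586]
wrist_force: [0.3, -0.2, 0.1]
width: 0.0574
time: 38.08
tool_pos: [0.6476, -0.0171, 0.1446]
ee_rot: [-1.571, 0.0, -0.586]
wrist_force: [-1.0, 1.0, 0.9]
width: 0.0139
shift [ 0.6  0.6 -0.1] turn [ 0.  80.3 -0. ] |d| 1 now [ 0.6476 -0.0171  0.1446] yaw -0.586 w 0.0137 F [-0.9  0.2 -0. ] t 38.1
```

View pics/w20.png

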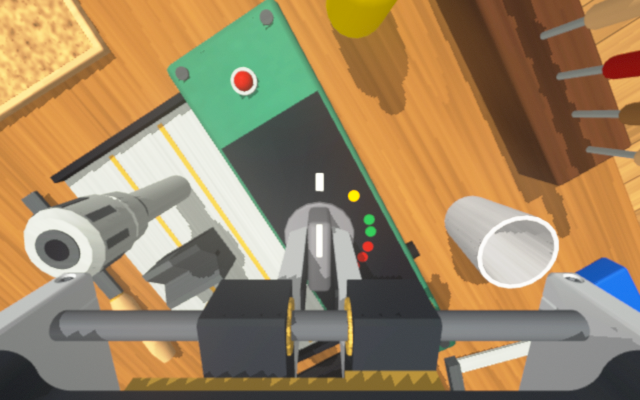

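```bash
python3 -m creep '[[0,0,0,0,8,0,255],[0,0,0,0,16,0,255],[0,0,0,0,24,0,255],[0,0,0,0,32,0,255],[0,0,0,0,40,0,255]]'; python3 -m creep '[[0,0,0,0,8,0,255],[0,0,0,0,16,0,255],[0,0,0,0,24,0,255],[0,0,0,0,32,0,255],[0,0,0,0,40,0,255]]'; python3 -m creep '[[0,0,0,0,0,0,255],[0,0,0,0,0,0,255]]'; python3 -c "
from h import *
s=wsnap('w21.png');delta([0.648,-0.0175,0.144],-1.988); print(robot.get_obs()['wrist_torque'])"
```

```text
time: 38.75
tool_pos: [0.6479, -0.0177, 0.1446]
ee_rot: [-1.571, -0.001, -1.289]
wrist_force: [-0.5, -1.5, 0.6]
width: 0.0136
time: 39.38
tool_pos: [0.6479, -0.0184, 0.1446]
ee_rot: [-1.57, -0.002, -1.988]
wrist_force: [-0.6, -2.9, -0.3]
width: 0.0138
time: 39.62
tool_pos: [0.6479, -0.0184, 0.1446]
ee_rot: [-1.57, -0.002, -1.981]
wrist_force: [0.2, -4.0, 0.0]
width: 0.0141
shift [-0.8  0.6 -0.3] turn [-0.1  0.4  0.1] |d| 1 now [ 0.6479 -0.0184  0.1446] yaw -1.981 w 0.0138 F [-0.1 -4.2  1.1] t 39.7
[-0.78685068 -0.02410341  0.02313702]
```

View pics/w21.png

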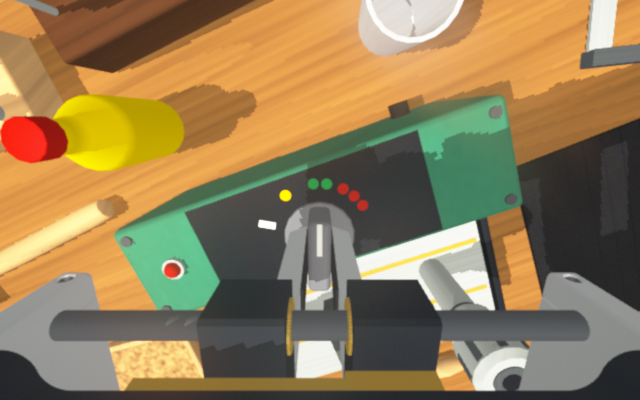

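The pointer (px 320,240) now aims at the two green dots (320,184). Release and go up.

```bash
python3 -m creep '[[0,0,0,0,0,0,200],[0,0,0,0,0,0,130],[0,0,0,0,0,0,100],[0,0,0,0,0,0,100],[0,-8,0,0,0,0,100]]'; python3 -m creep '[[0,-30,0,0,0,0,100],[0,-70,0,0,0,0,60],[0,-110,0,0,-5,0,0],[0,-130,0,0,-10,0,0],[0,-140,0,0,-20,0,0]]'; python3 -c "
from h import *
s=wsnap('w22.png');lm('wrist','vblock','chuck_a');delta([0.546,0.068,0.28],-1.638)"
```

```text
time: 40.3
tool_pos: [0.6472, -0.017, 0.1518]
ee_rot: [-1.573, -0.001, -1.982]
wrist_force: [0.3, 0.4, 0.3]
width: 0.0557
time: 40.92
tool_pos: [0.6483, -0.0173, 0.2956]
ee_rot: [-1.566, -0.0, -1.628]
wrist_force: [0.5, 0.1, 0.1]
width: 0.0927
wrist vblock [([0.5157, -0.0002, 0.0569], 0.67), ([0.4565, -0.321, 0.0002], 0.41)]
wrist chuck_a [([0.5375, -0.0942, 0.0536], 0.65), ([0.5467, 0.0679, 0.0615], 0.62), ([0.5205, 0.001, 0.057], 0.51), ([0.4567, -0.3205, 0.0008], 0.17)]
shift [ -78.4   13.6 -107.4] turn [-0.1  0.1  0. ] |d| 134 now [ 0.6481 -0.0173  0.2938] yaw -1.636 w 0.094 F [-0.3  0.6 -0.7] t 41.1
```

View pics/w22.png

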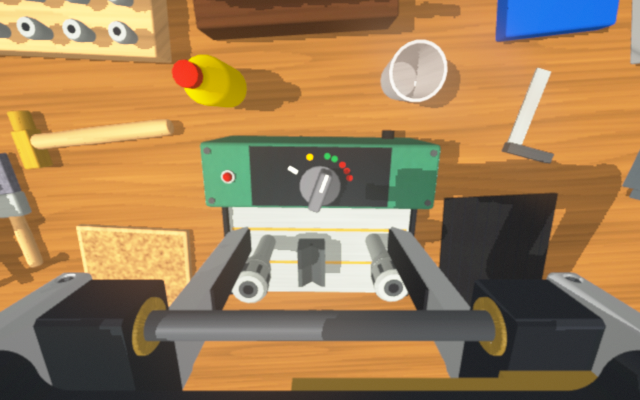

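The selector pointer sits at the two green dots, and all three parts are upright on the plate. I'll fetch the left chuck.

```bash
python3 -m creep '[[-25,0,-35,0,0,0,0],[-55,0,-75,0,0,0,0],[-83.5,0,-101,0,0,0,0],[-83.5,0,-101,0,0,0,0]]'; python3 -c "
from h import *
s=wsnap('w23.png');lm('wrist','chuck_a');delta([0.5466,0.0665,0.157],-1.638)"
```

```text
time: 41.58
tool_pos: [0.5507, 0.0741, 0.2929]
ee_rot: [-1.57, 0.0, -1.632]
wrist_force: [-0.7, -0.0, 0.1]
width: 0.0939
wrist chuck_a [([0.5466, 0.0685, 0.0611], 0.87), ([0.5365, -0.0939, 0.0553], 0.63), ([0.7227, 0.3277, -0.0002], 0.42)]
shift [  6.  135.1  -5.1] turn [0.  0.2 0. ] |d| 135 now [0.5521 0.0722 0.2921] yaw -1.634 w 0.0942 F [ 0.2 -0.1  0.1] t 41.7
```

View pics/w23.png

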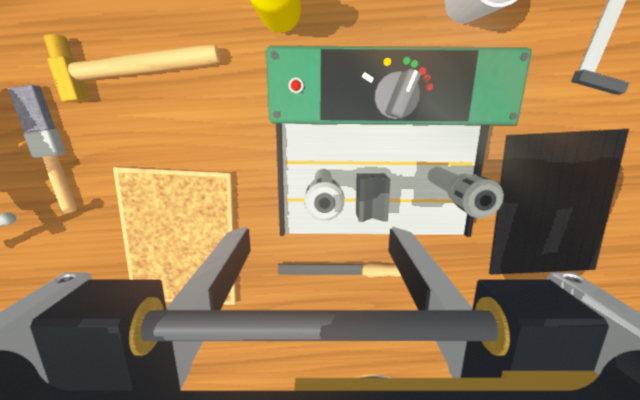

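```bash
python3 -m creep '[[6,25,-4,0,0,0,0],[5,60,-4,0,0,0,0],[5,90,-4,0,0,0,0],[5,110,-4,0,0,0,0],[5,110,-4,0,0,0,0]]'; python3 -c "
from h import *
delta([0.5466,0.0667,0.156],-1.638)"
```

```text
time: 42.3
tool_pos: [0.5471, 0.0664, 0.1795]
ee_rot: [-1.577, -0.001, -1.636]
wrist_force: [-0.3, -0.5, -0.2]
width: 0.094
shift [-0.3 23.5 -0.4] turn [0.3 0.1 0.1] |d| 23 now [0.5471 0.0664 0.1795] yaw -1.636 w 0.094 F [-0.3 -0.5 -0.2] t 42.3
```

```bash
python3 -m creep '[[0,12,0,0,0,0,0],[0,22,0,0,0,0,0],[0,24,0,0,0,0,60],[0,24,0,0,0,0,90],[0,24,0,0,0,0,100]]'; python3 -m creep '[[0,0,0,0,0,0,110],[0,0,0,0,0,0,120],[0,0,0,0,0,0,130],[0,0,0,0,0,0,140],[0,0,0,0,0,0,150]]';python3 -m creep '[[0,0,0,0,0,0,170],[0,0,0,0,0,0,200],[0,0,0,0,0,0,255],[0,0,0,0,0,0,255]]'; python3 -c "
from h import *
s=wsnap('w24.png');delta([0.5466,0.0667,0.156],-1.638)"
```

```text
time: 42.92
tool_pos: [0.5481, 0.0677, 0.1591]
ee_rot: [-1.57, -0.0, -1.633]
wrist_force: [0.4, -0.6, -0.2]
width: 0.0676
time: 43.55
tool_pos: [0.5479, 0.068, 0.1586]
ee_rot: [-1.571, 0.001, -1.633]
wrist_force: [0.7, 1.4, 0.2]
width: 0.0417
time: 44.05
tool_pos: [0.5479, 0.068, 0.1586]
ee_rot: [-1.571, 0.001, -1.633]
wrist_force: [-0.1, 1.7, 0.8]
width: 0.0418
shift [ 1.4  2.6 -1.3] turn [-0.   0.3 -0. ] |d| 3 now [0.5479 0.068  0.1586] yaw -1.633 w 0.0416 F [-0.1  2.5  0.2] t 44.1
```

View pics/w24.png

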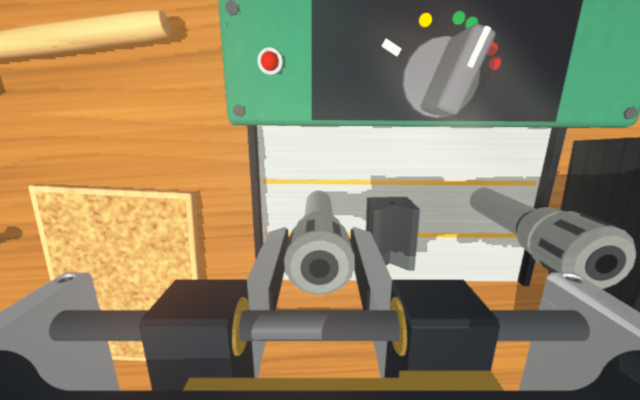

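```bash
python3 -m creep '[[0,-3,0,0,0,0,255],[0,-8,0,0,0,0,255],[0,-17,0,0,0,0,255],[0,-30,0,0,0,0,255],[0,-38,0,0,0,0,255]]'; python3 -m creep '[[0,-4,0,0,0,0,255],[0,-4,0,0,0,0,255]]'; python3 -c "
from h import *
s=wsnap('w25.png');delta([0.515,0.38,0.2],-1.571)"
```

```text
time: 44.72
tool_pos: [0.5484, 0.0675, 0.1982]
ee_rot: [-1.569, -0.0, -1.633]
wrist_force: [0.4, -0.2, -5.5]
width: 0.0417
time: 44.98
tool_pos: [0.548, 0.0676, 0.201]
ee_rot: [-1.57, -0.0, -1.633]
wrist_force: [-0.2, 0.7, -5.7]
width: 0.0417
shift [-309.7    0.4  -52.2] turn [ 0.  -3.6  0. ] |d| 314 now [0.5478 0.0676 0.2004] yaw -1.633 w 0.0416 F [-0.   0.2 -6. ] t 45.0
```

View pics/w25.png

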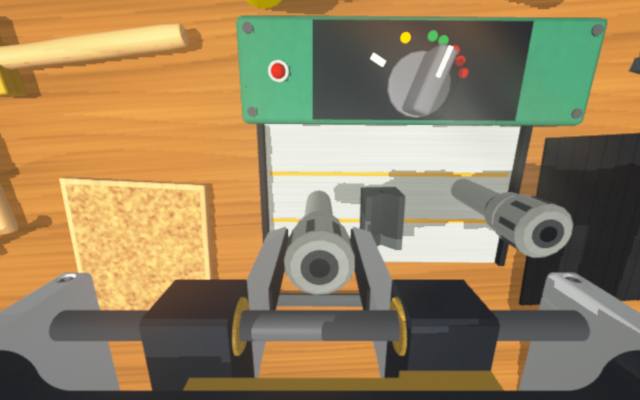

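```bash
python3 -m creep '[[-6,0,-1,0,0,0,255],[-18,0,-3,0,-0.2,0,255],[-36,0,-6,0,-0.4,0,255],[-55,0,-9,0,-0.6,0,255],[-74,0,-12,0,-0.8,0,255]]';python3 -m creep '[[-19,0,-3,0,-0.2,0,255],[-38,0,-6,0,-0.4,0,255],[-57,0,-10,0,-0.6,0,255],[-76,0,-13,0,-0.8,0,255],[-95,0,-16,0,-1,0,255]]';python3 -m creep '[[-19,0,-3,0,-0.2,0,255],[-38,0,-6,0,-0.4,0,255],[-57,0,-10,0,-0.6,0,255],[-76,0,-13,0,-0.8,0,255],[-95,0,-16,0,-1,0,255]]'; python3 -c "
from h import *
delta([0.515,0.38,0.2],-1.571)"
```

```text
time: 45.65
tool_pos: [0.5402, 0.144, 0.2005]
ee_rot: [-1.571, 0.0, -1.618]
wrist_force: [0.2, -1.0, -6.1]
width: 0.0416
time: 46.28
tool_pos: [0.529, 0.2392, 0.2005]
ee_rot: [-1.571, -0.0, -1.601]
wrist_force: [0.2, 0.7, -6.2]
width: 0.0418
time: 46.9
tool_pos: [0.5159, 0.3346, 0.2004]
ee_rot: [-1.571, -0.0, -1.584]
wrist_force: [-0.5, -0.1, -5.9]
width: 0.0415
shift [-45.4   0.4  -1.5] turn [-0.  -0.7  0. ] |d| 45 now [0.5159 0.3346 0.2004] yaw -1.584 w 0.0415 F [-0.5 -0.1 -5.9] t 46.9
```

```bash
python3 -m creep '[[-18,0,0,0,-0.2,0,255],[-33,0,-1,0,-0.4,0,255],[-42,0,-1,0,-0.6,0,255],[-45,0,-1,0,-0.7,0,255],[-45,0,-1,0,-0.7,0,255]]'; python3 -c "
from h import *
s=wsnap('w26.png');lm('wrist','board');snap('top','t3.png');lm('top','board');delta([0.515,0.38,0.1106],-1.571)"
```

```text
time: 47.52
tool_pos: [0.5158, 0.3781, 0.2004]
ee_rot: [-1.571, -0.001, -1.572]
wrist_force: [-0.1, -0.0, -5.6]
width: 0.0413
wrist board [([0.4377, 0.3296, 0.0005], 0.69)]
top board [([0.4381, 0.3294, -0.002], 0.81)]
shift [-2.2 90.  -0.8] turn [-0.  -0.1  0. ] |d| 90 now [0.5158 0.3778 0.2006] yaw -1.573 w 0.0414 F [ 0.  -0.3 -5.9] t 47.7
```

View pics/w26.png

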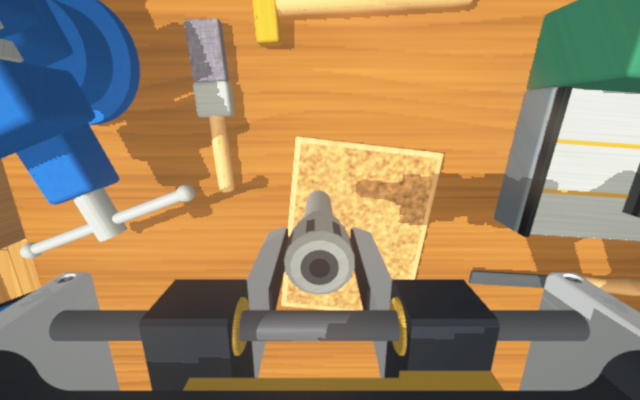

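View pics/t3.png

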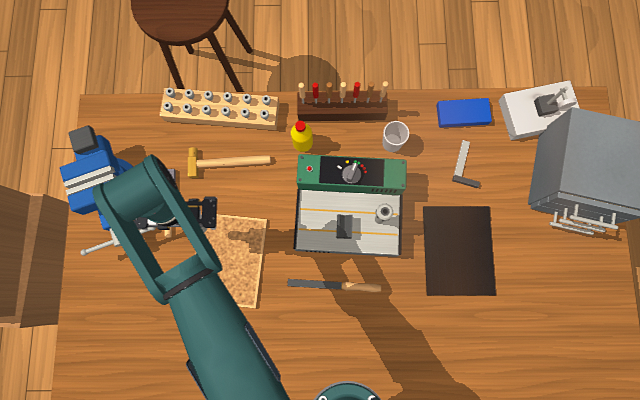

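The chuck is over the board's far-left part (px 318,200) and the board is clear. I'll shift it slightly away from the vise and lower it.

```bash
python3 -m creep '[[4,5,0,0,0,0,255],[9,20,0,0,0,0,255],[12,38,0,0,0,0,255],[12,56,0,0,0,0,255],[12,72,0,0,0,0,255]]'; python3 -m creep '[[0,8,0,0,0,0,255],[0,11,0,0,0,0,255],[0,13,0,0,0,0,255],[0,14,0,0,0,0,255],[0,14,0,0,0,0,255]]'
```

```text
time: 48.35
tool_pos: [0.5151, 0.366, 0.1262]
ee_rot: [-1.573, -0.001, -1.572]
wrist_force: [0.6, -0.3, -6.1]
width: 0.0415
time: 48.98
tool_pos: [0.5158, 0.3665, 0.115]
ee_rot: [-1.57, 0.0, -1.572]
wrist_force: [0.2, -0.0, -5.0]
width: 0.0416
```

```bash
python3 -m creep '[[0,1.2,0,0,0,0,255],[0,2.4,0,0,0,0,255],[0,2.4,0,0,0,0,255]]'; python3 -m creep '[[0,0.8,0,0,0,0,255],[0,0.8,0,0,0,0,255],[0,0.8,0,0,0,0,255]]'
```

```text
time: 49.35
tool_pos: [0.5155, 0.3663, 0.1119]
ee_rot: [-1.571, -0.0, -1.572]
wrist_force: [0.2, -0.6, -5.7]
width: 0.0418
time: 49.72
tool_pos: [0.5156, 0.3663, 0.1113]
ee_rot: [-1.571, -0.0, -1.572]
wrist_force: [1.3, -0.1, -5.7]
width: 0.0418
```

```bash
python3 -m creep '[[0,0.6,0,0,0,0,255],[0,0.6,0,0,0,0,255],[0,0.6,0,0,0,0,255]]'; python3 -m creep '[[0,0.6,0,0,0,0,255],[0,0.6,0,0,0,0,255],[0,0.6,0,0,0,0,255]]'
```

```text
time: 50.1
tool_pos: [0.5157, 0.3663, 0.1107]
ee_rot: [-1.571, -0.0, -1.572]
wrist_force: [-0.9, 0.5, -4.9]
width: 0.0416
time: 50.48
tool_pos: [0.5158, 0.3664, 0.1107]
ee_rot: [-1.57, 0.0, -1.572]
wrist_force: [-1.1, -0.6, -2.2]
width: 0.0415
```

Contact at z = 0.1107, as predicted.

```bash
python3 -m creep '[[0,0.4,0,0,0,0,255],[0,0.4,0,0,0,0,255],[0,0.4,0,0,0,0,135],[0,0.4,0,0,0,0,125],[0,0.4,0,0,0,0,110]]';python3 -m creep '[[0,0,0,0,0,0,90],[0,0,0,0,0,0,60],[0,0,0,0,0,0,30],[0,0,0,0,0,0,0],[0,-8,0,0,0,0,0]]'; python3 -m creep '[[0,-30,0,0,0,0,0],[0,-65,0,0,0,0,0],[0,-105,0,0,0,0,0],[0,-150,0,0,0,0,0],[0,-170,0,0,0,0,0]]'; python3 -c "
from h import *
s=wsnap('w27.png');lm('wrist','chuck_a','vblock');delta([0.5378,-0.0963,0.28],-1.638)"
```

```text
time: 51.1
tool_pos: [0.5158, 0.3665, 0.1099]
ee_rot: [-1.57, 0.0, -1.572]
wrist_force: [-0.0, -0.3, 0.0]
width: 0.0525
time: 51.72
tool_pos: [0.5152, 0.366, 0.1171]
ee_rot: [-1.572, -0.001, -1.572]
wrist_force: [-0.0, 0.2, -0.6]
width: 0.0932
time: 52.35
tool_pos: [0.5163, 0.3668, 0.2925]
ee_rot: [-1.565, 0.003, -1.572]
wrist_force: [0.3, 0.5, -0.0]
width: 0.0938
wrist chuck_a [([0.5141, 0.369, 0.0145], 0.57)]
wrist vblock [([0.5164, 0.0025, 0.0565], 0.67)]
shift [462.9   8.9  22.2] turn [-0.2  3.8 -0.1] |d| 464 now [0.5161 0.3666 0.2897] yaw -1.572 w 0.0943 F [-0.3 -0.4 -0.2] t 52.5
```

View pics/w27.png

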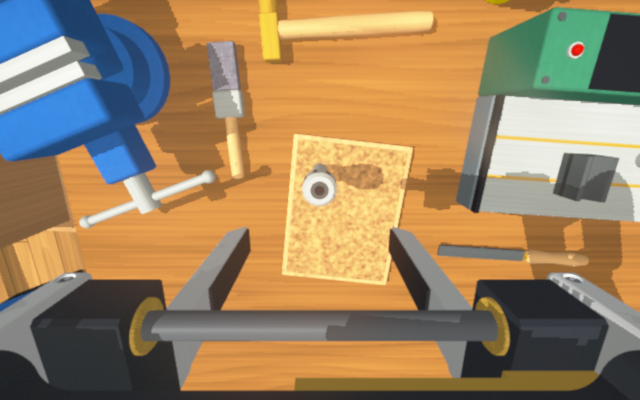

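The first chuck stands on the board (px 319,188). Now the second, still on the plate.

```bash
python3 -m creep '[[50,0,3,0,1,0,0],[110,0,6,0,2,0,0],[170,0,9,0,3,0,0],[230,0,12,0,4,0,0],[290,0,14,0,4,0,0]]';python3 -m creep '[[60,0,-2,0,0,0,0],[110,0,-4,0,0,0,0],[150,0,-5,0,0,0,0],[165,0,-5,0,0,0,0],[165,0,-5,0,0,0,0]]'; python3 -c "
from h import *
s=wsnap('w28.png');lm('wrist','chuck_a');delta([0.5378,-0.0963,0.156],-1.638)"
```

```text
time: 53.12
tool_pos: [0.5284, 0.0745, 0.2856]
ee_rot: [-1.574, -0.0, -1.642]
wrist_force: [0.8, -0.0, 0.6]
width: 0.0943
time: 53.75
tool_pos: [0.5123, -0.0879, 0.2865]
ee_rot: [-1.573, 0.001, -1.643]
wrist_force: [-0.6, 0.6, -0.2]
width: 0.094
wrist chuck_a [([0.5376, -0.0943, 0.0551], 0.98), ([0.5136, 0.3663, 0.0121], 0.67)]
shift [  7.9 131.2  25.9] turn [ 0.  -0.1 -0.1] |d| 134 now [ 0.5126 -0.0867  0.2872] yaw -1.641 w 0.094 F [-0.3  0.1 -0.1] t 53.9
```

View pics/w28.png

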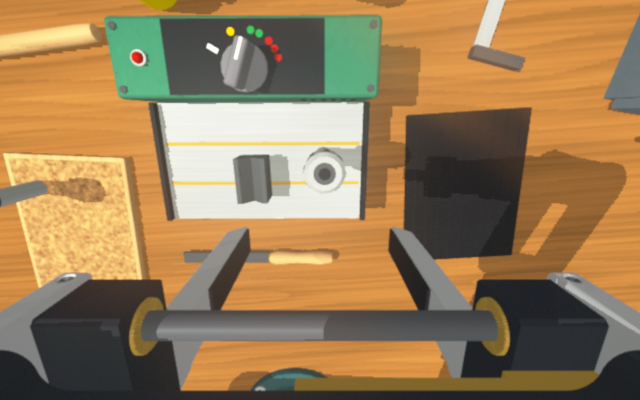

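The selector's pointer looks different now, so I'll zoom in on it.

```bash
python3 - <<'E'
import cv2,numpy as np
a=cv2.imread('pics/w27.png'); 
b=cv2.imread('pics/w28.png')[15:105,170:330]; c=cv2.imread('pics/w25.png')[10:130,320:520];t=cv2.imread('pics/t3.png')[150:195,320:390]
r=lambda i:cv2.resize(i,(400,300),interpolation=cv2.INTER_CUBIC)
cv2.imwrite('pics/cmp.png',np.vstack([np.hstack([r(b),r(c)]),np.hstack([r(t),r(t)])]))
E
python3 - <<'E'
from h import *
t=snap('top','t4.png')['color'][150:195,320:390]; s=snap('scene','s4.png')['color'][180:250,260:360]
cv2.imwrite('pics/cmp2.png',np.hstack([cv2.resize(t,(400,300),interpolation=cv2.INTER_CUBIC),cv2.resize(s,(400,300),interpolation=cv2.INTER_CUBIC)]))
E
```

```text
(no output)
```

View pics/cmp.png

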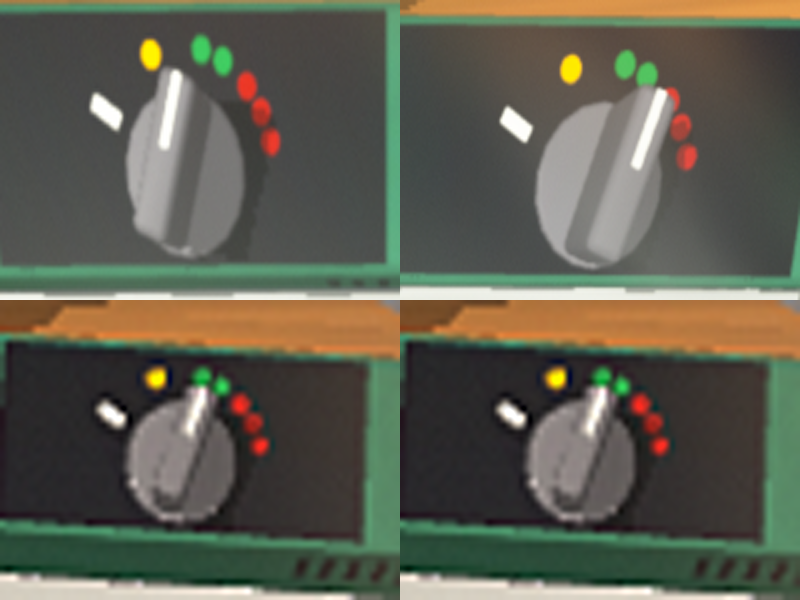

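View pics/cmp2.png

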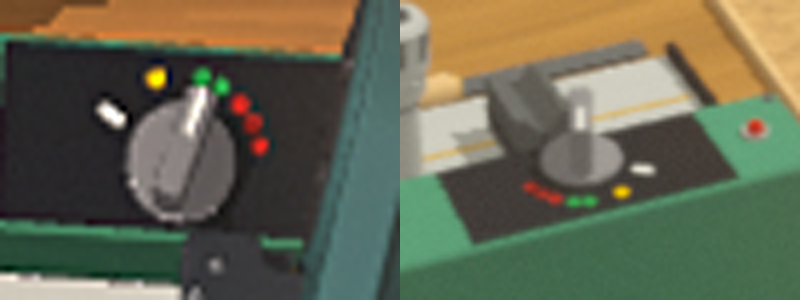

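The top view shows the selector unchanged at two dots, so the difference was perspective. I'll pick the second chuck.

```bash
python3 -m creep '[[4,20,12,0,0,0,0],[7,50,25,0,0,0,0],[7,80,25,0,0,0,0],[7,105,25,0,0,0,0],[7,105,25,0,0,0,0]]'; python3 -c "
from h import *
s=wsnap('w29.png'); print(px2w(s,0,0,.19)*0);delta([0.538,-0.0958,0.156],-1.638)"
```

```text
time: 54.58
tool_pos: [0.5358, -0.0951, 0.1803]
ee_rot: [-1.576, 0.001, -1.64]
wrist_force: [0.7, -0.3, 0.3]
width: 0.0938
[0. 0. 0.]
shift [ 0.2 26.2  1.2] turn [ 0.1 -0.1 -0. ] |d| 26 now [ 0.5368 -0.0955  0.1822] yaw -1.64 w 0.0941 F [ 0.1 -0.5  0.9] t 54.6
```

View pics/w29.png

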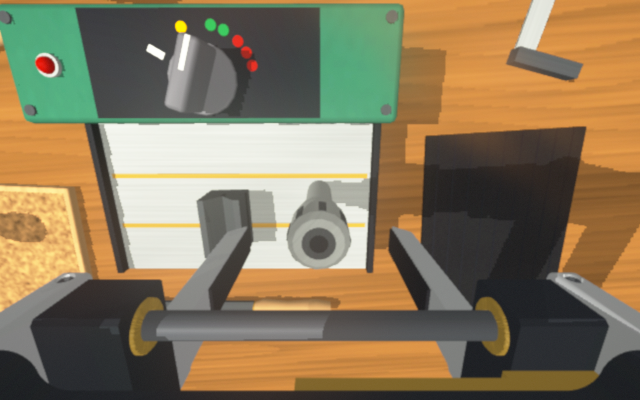

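```bash
python3 -m creep '[[0,12,0,0,0,0,0],[0,22,0,0,0,0,0],[0,25,0,0,0,0,60],[0,25,0,0,0,0,90],[0,25,0,0,0,0,100]]'; python3 -m creep '[[0,0,0,0,0,0,110],[0,0,0,0,0,0,120],[0,0,0,0,0,0,130],[0,0,0,0,0,0,140],[0,0,0,0,0,0,150]]';python3 -m creep '[[0,0,0,0,0,0,170],[0,0,0,0,0,0,200],[0,0,0,0,0,0,255],[0,0,0,0,0,0,255]]'; python3 -c "
from h import *
delta([0.49,0.28,0.2],-1.571)"; python3 -m creep '[[0,-3,0,0,0,0,255],[0,-8,0,0,0,0,255],[0,-17,0,0,0,0,255],[0,-30,0,0,0,0,255],[0,-41,0,0,0,0,255]]'; python3 -m creep '[[0,-3,0,0,0,0,255],[0,-3,0,0,0,0,255]]'; python3 -c "
from h import *
s=wsnap('w30.png');delta([0.49,0.28,0.205],-1.571)"
```

```text
time: 55.25
tool_pos: [0.5372, -0.0968, 0.1581]
ee_rot: [-1.57, -0.0, -1.642]
wrist_force: [-0.1, 0.2, 0.4]
width: 0.0674
time: 55.88
tool_pos: [0.5371, -0.0961, 0.1578]
ee_rot: [-1.571, 0.001, -1.642]
wrist_force: [0.3, 1.8, 1.5]
width: 0.0414
time: 56.38
tool_pos: [0.5371, -0.0962, 0.1578]
ee_rot: [-1.571, 0.001, -1.642]
wrist_force: [-0.0, 3.6, 1.4]
width: 0.0418
shift [-372.   -41.9  -73.6] turn [-0. -4. -0.] |d| 382 now [ 0.5371 -0.0962  0.1578] yaw -1.642 w 0.0418 F [-0.   3.6  1.4] t 56.4
time: 57.0
tool_pos: [0.5373, -0.0969, 0.2002]
ee_rot: [-1.569, -0.001, -1.642]
wrist_force: [0.9, -0.4, -6.7]
width: 0.0414
time: 57.25
tool_pos: [0.5371, -0.0967, 0.2021]
ee_rot: [-1.57, -0.0, -1.642]
wrist_force: [-1.0, -0.2, -6.7]
width: 0.0417
shift [-372.3   -3.5  -73.5] turn [ 0.  -4.1  0. ] |d| 380 now [ 0.5369 -0.0966  0.2015] yaw -1.642 w 0.0415 F [-0.4  0.5 -7.4] t 57.3
```

View pics/w30.png

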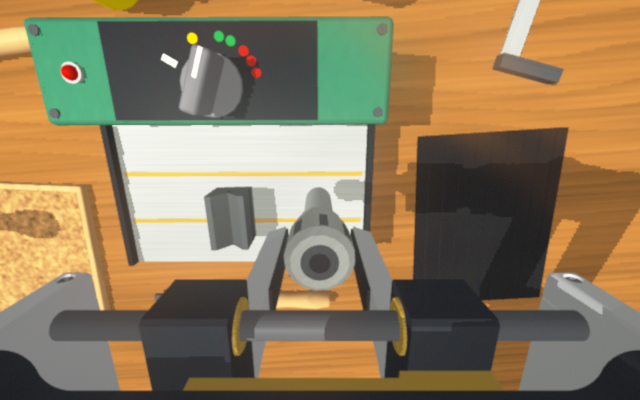

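```bash
python3 -m creep '[[0,-8,0,0,0,0,255],[0,-20,0,0,0,0,255],[-6,-28,-1,0,0,0,255],[-18,-30,-3,0,-0.3,0,255],[-36,-30,-6,0,-0.5,0,255]]';python3 -m creep '[[-19,0,-4,0,-0.2,0,255],[-38,0,-8,0,-0.4,0,255],[-57,0,-12,0,-0.6,0,255],[-76,0,-15,0,-0.8,0,255],[-95,0,-19,0,-1,0,255]]';python3 -m creep '[[-19,0,-4,0,-0.2,0,255],[-38,0,-8,0,-0.4,0,255],[-57,0,-12,0,-0.6,0,255],[-76,0,-15,0,-0.8,0,255],[-95,0,-19,0,-1,0,255]]';python3 -m creep '[[-19,0,-4,0,-0.2,0,255],[-38,0,-8,0,-0.4,0,255],[-57,0,-12,0,-0.6,0,255],[-76,0,-15,0,-0.8,0,255],[-95,0,-19,0,-1,0,255]]'; python3 -c "
from h import *
delta([0.49,0.28,0.2],-1.571)"
```

```text
time: 57.92
tool_pos: [0.5335, -0.0592, 0.2319]
ee_rot: [-1.57, 0.0, -1.633]
wrist_force: [-0.0, -0.5, -6.6]
width: 0.0416
time: 58.55
tool_pos: [0.5204, 0.0371, 0.2317]
ee_rot: [-1.571, -0.0, -1.615]
wrist_force: [0.5, 1.2, -5.8]
width: 0.0415
time: 59.18
tool_pos: [0.5057, 0.1327, 0.2317]
ee_rot: [-1.571, -0.0, -1.598]
wrist_force: [-0.1, 0.5, -7.0]
width: 0.0413
time: 59.8
tool_pos: [0.4893, 0.2282, 0.2316]
ee_rot: [-1.571, -0.0, -1.581]
wrist_force: [-0.5, -0.9, -6.5]
width: 0.0418
shift [-51.8  31.6   0.2] turn [-0.  -0.5  0. ] |d| 61 now [0.4893 0.2282 0.2316] yaw -1.581 w 0.0418 F [-0.5 -0.9 -6.5] t 59.8
```

```bash
python3 -m creep '[[-19,0,0,0,-0.2,0,255],[-36,0,0,0,-0.4,0,255],[-47,4,0,0,-0.5,0,255],[-51,12,0,0,-0.5,0,255],[-51,28,0,0,-0.5,0,255]]';  python3 -c "
from h import *
s=wsnap('w31.png');delta([0.49,0.28,0.1098],-1.571)"
```

```text
time: 60.42
tool_pos: [0.4903, 0.278, 0.2032]
ee_rot: [-1.57, -0.0, -1.572]
wrist_force: [0.3, -0.8, -7.3]
width: 0.0416
shift [-3.3 89.8  1.6] turn [ 0.3 -0.1  0.2] |d| 90 now [0.4889 0.277  0.1996] yaw -1.572 w 0.0417 F [-1.  -0.4 -9.6] t 60.5
```

View pics/w31.png

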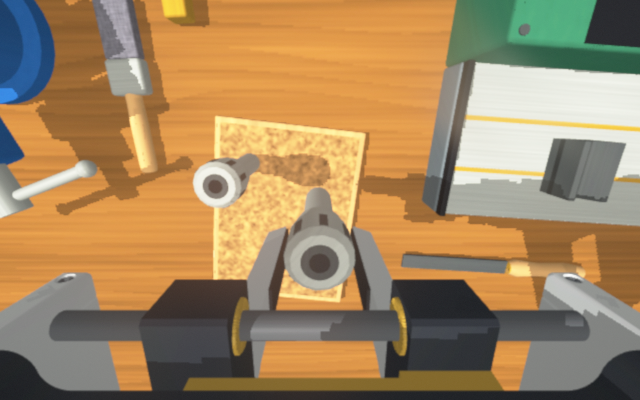

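```bash
python3 -m creep '[[0,15,0,0,0,0,255],[-2,33,0,0,0,0,255],[-2,51,0,0,0,0,255],[-2,67,0,0,0,0,255],[-2,77,0,0,0,0,255]]'; python3 -m creep '[[0,3,0,0,0,0,255],[0,6,0,0,0,0,255],[0,8,0,0,0,0,255],[0,8,0,0,0,0,255]]'; python3 -m creep '[[0,1,0,0,0,0,255],[0,2,0,0,0,0,255],[0,2,0,0,0,0,255]]'
```

```text
time: 61.1
tool_pos: [0.4894, 0.2796, 0.125]
ee_rot: [-1.573, -0.001, -1.572]
wrist_force: [-0.8, 0.5, -6.0]
width: 0.0417
time: 61.6
tool_pos: [0.4901, 0.28, 0.119]
ee_rot: [-1.57, 0.0, -1.572]
wrist_force: [-0.3, -0.5, -7.9]
width: 0.0415
time: 61.98
tool_pos: [0.4899, 0.2799, 0.1166]
ee_rot: [-1.571, -0.0, -1.572]
wrist_force: [0.4, 0.1, -6.1]
width: 0.0414
```

```bash
python3 -m creep '[[0,2,0,0,0,0,255],[0,4,0,0,0,0,255],[0,4.5,0,0,0,0,255],[0,4.5,0,0,0,0,255]]'; python3 -m creep '[[0,0.8,0,0,0,0,255],[0,1.2,0,0,0,0,255],[0,1.2,0,0,0,0,255]]'; python3 -m creep '[[0,0.6,0,0,0,0,255],[0,0.6,0,0,0,0,255],[0,0.6,0,0,0,0,255]]'; python3 -m creep '[[0,0.6,0,0,0,0,255],[0,0.6,0,0,0,0,255],[0,0.6,0,0,0,0,255]]'
```

```text
time: 62.48
tool_pos: [0.4899, 0.2799, 0.1121]
ee_rot: [-1.571, -0.0, -1.572]
wrist_force: [0.3, -0.1, -6.4]
width: 0.0413
time: 62.85
tool_pos: [0.4899, 0.2799, 0.111]
ee_rot: [-1.571, -0.0, -1.572]
wrist_force: [0.0, -0.0, -7.1]
width: 0.0419
time: 63.22
tool_pos: [0.4899, 0.2799, 0.1104]
ee_rot: [-1.571, -0.0, -1.572]
wrist_force: [-0.5, -0.6, -7.0]
width: 0.0415
time: 63.6
tool_pos: [0.49, 0.2799, 0.1099]
ee_rot: [-1.571, -0.0, -1.572]
wrist_force: [0.6, 0.2, -6.1]
width: 0.0418
```

```bash
python3 -m creep '[[0,0.6,0,0,0,0,255],[0,0.6,0,0,0,0,255],[0,0.6,0,0,0,0,255]]'; python3 -m creep '[[0,0.5,0,0,0,0,255],[0,0.5,0,0,0,0,255],[0,0.5,0,0,0,0,255]]'
```

```text
time: 63.98
tool_pos: [0.4902, 0.28, 0.1099]
ee_rot: [-1.57, 0.0, -1.572]
wrist_force: [-1.0, -0.3, -2.1]
width: 0.0419
time: 64.35
tool_pos: [0.4904, 0.28, 0.1098]
ee_rot: [-1.569, 0.0, -1.572]
wrist_force: [-1.5, -0.2, 3.0]
width: 0.0416
```

```bash
python3 -m creep '[[0,-0.3,0,0,0,0,255],[0,-0.3,0,0,0,0,135],[0,-0.3,0,0,0,0,125],[0,-0.3,0,0,0,0,110],[0,-0.3,0,0,0,0,95]]';python3 -m creep '[[0,0,0,0,0,0,90],[0,0,0,0,0,0,85],[0,0,0,0,0,0,85],[0,-8,0,0,0,0,85],[0,-25,0,0,0,0,85]]'; python3 -m creep '[[0,-30,0,0,0,0,85],[0,-65,0,0,0,0,85],[0,-105,0,0,0,0,0],[0,-150,0,0,0,0,0],[0,-160,0,0,0,0,0]]'; python3 -c "
from h import *
s=wsnap('w32.png');lm('wrist','chuck_a','vblock');delta([0.46,0.0,0.29],-1.571)"
```

```text
time: 64.97
tool_pos: [0.4899, 0.2799, 0.1088]
ee_rot: [-1.571, -0.0, -1.572]
wrist_force: [0.5, -0.4, -0.4]
width: 0.0579
time: 65.6
tool_pos: [0.4895, 0.2797, 0.1342]
ee_rot: [-1.572, -0.001, -1.572]
wrist_force: [0.7, 0.3, 0.6]
width: 0.0627
time: 66.22
tool_pos: [0.4912, 0.2805, 0.2996]
ee_rot: [-1.562, 0.004, -1.572]
wrist_force: [-0.9, 0.3, 1.1]
width: 0.0893
wrist chuck_a [([0.4896, 0.2796, 0.006], 0.72), ([0.5209, 0.0017, 0.0562], 0.65), ([0.5111, 0.3708, 0.0144], 0.55)]
wrist vblock [([0.5177, 0.0018, 0.0562], 0.61)]
shift [279.9   3.7 -29.5] turn [ 0.  -0.1  0. ] |d| 282 now [0.4898 0.2799 0.2937] yaw -1.572 w 0.0936 F [-0.7 -0.  -0.1] t 66.4
```

View pics/w32.png

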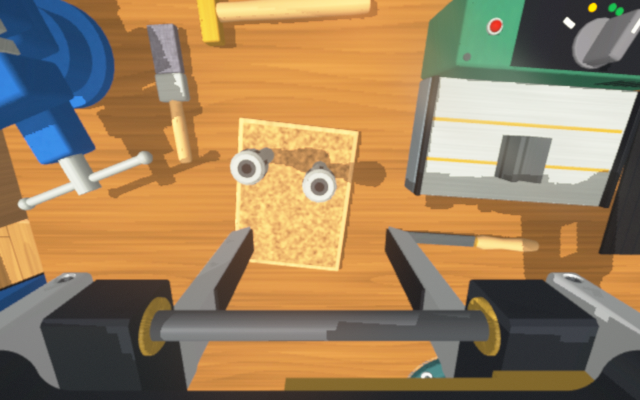

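Both chucks stand on the board (px 247,167 and 319,185). Next is the V-block, whose yaw I need first.

```bash
python3 -m creep '[[40,0,-4,0,1,0,0],[95,0,-10,0,2,0,0],[155,0,-17,0,3,0,0],[215,0,-24,0,4,0,0],[260,0,-28,0,4,0,0]]'; python3 -m creep '[[20,0,0,0,0,0,0],[22,0,0,0,0,0,0],[22,0,0,0,0,0,0]]';python3 -c "
from h import *
s=wsnap('w33.png');lm('wrist','vblock');cv2.imwrite('pics/w33c.png',cv2.resize(s['color'][140:220,270:370],None,fx=6,fy=6,interpolation=cv2.INTER_CUBIC))
import pickle;pickle.dump(s,open('s33.pkl','wb'))"
```

```text
time: 67.0
tool_pos: [0.4601, 0.018, 0.2913]
ee_rot: [-1.575, -0.0, -1.643]
wrist_force: [0.2, 0.5, -0.4]
width: 0.0941
time: 67.38
tool_pos: [0.4597, -0.0014, 0.2926]
ee_rot: [-1.573, 0.001, -1.641]
wrist_force: [-0.2, -0.3, 0.3]
width: 0.0939
wrist vblock [([0.5196, 0.002, 0.0583], 0.79)]
```

View pics/w33.png

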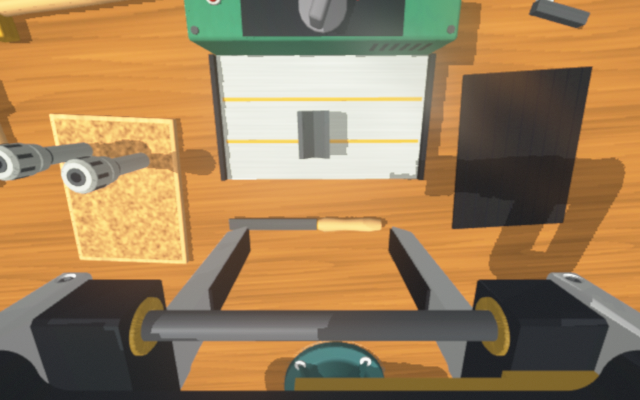

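View pics/w33c.png

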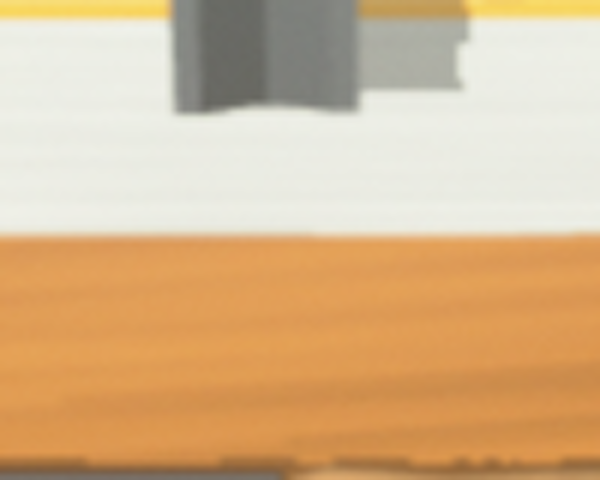

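```bash
python3 -c "
import cv2
a=cv2.imread('pics/w33.png');cv2.imwrite('pics/w33d.png',cv2.resize(a[95:175,270:370],None,fx=6,fy=6,interpolation=cv2.INTER_CUBIC))"
```

```text
(no output)
```

View pics/w33d.png

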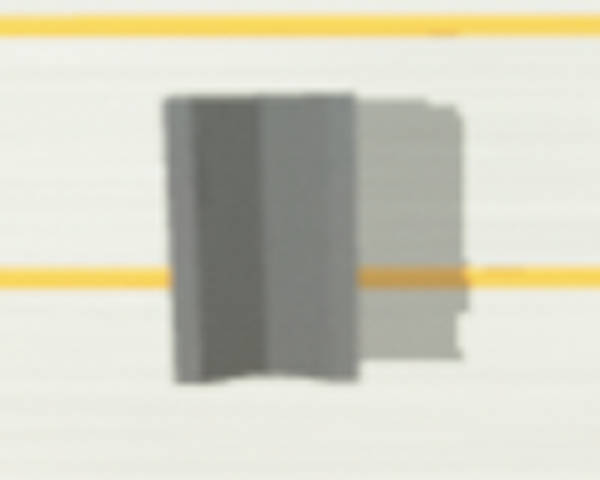

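```bash
python3 -c "
from h import *
import pickle;s=pickle.load(open('s33.pkl','rb'))
c=np.array([px2w(s,270+u/6,95+v/6,0.1) for u,v in [(165,97),(356,93),(175,383),(358,381)]]);print(c.round(4),c.mean(0)); e=(c[0]+c[1]-c[2]-c[3])[:2]; y=np.arctan2(e[1],e[0]);print(y,np.linalg.norm(e)/2)
m=c.mean(0);delta([m[0],m[1],0.14],y-1.5708)"
```

```text
[[ 0.5468  0.0175  0.1   ]
 [ 0.5448 -0.0217  0.1   ]
 [ 0.488   0.0207  0.1   ]
 [ 0.4856 -0.0186  0.1   ]] [ 0.51630024 -0.00054849  0.1       ]
-0.0539378998311929 0.05908099198049738
shift [ -4.3 153.2  56.4] turn [ 0.1 -0.9 -0. ] |d| 163 now [ 0.4599 -0.001   0.2933] yaw -1.64 w 0.094 F [-0.  -0.1  0.1] t 67.5
```

```bash
python3 -m creep '[[-2,20,25,0,-0.5,0,0],[-4,60,50,0,-0.9,0,0],[-4,100,57,0,-0.9,0,0],[-4,140,57,0,-0.9,0,0],[-4,140,57,0,-0.9,0,0]]'; python3 -c "
from h import *
s=wsnap('w34.png');delta([0.5165,0,0.07],-1.625)"
```

```text
time: 68.1
tool_pos: [0.5146, -0.0007, 0.1499]
ee_rot: [-1.58, 0.001, -1.624]
wrist_force: [-0.6, 1.1, 0.4]
width: 0.094
shift [-1.  82.9  0.3] turn [ 0.2  0.  -0. ] |d| 83 now [ 0.5164 -0.0011  0.1529] yaw -1.625 w 0.0941 F [1.2 0.4 0.5] t 68.2
```

View pics/w34.png

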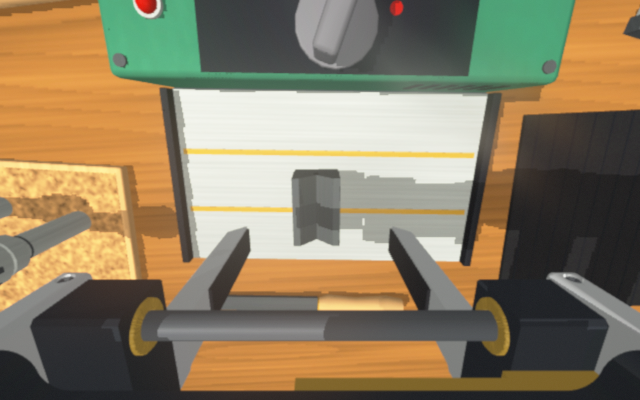

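```bash
python3 -m creep '[[-1,25,0,0,0,0,0],[-1,50,0,0,0,0,0],[-1,70,0,0,0,0,0],[-1,80,0,0,0,0,0],[-1,80,0,0,0,0,0]]'; python3 -m creep '[[0,0,0,0,0,0,110],[0,0,0,0,0,0,130],[0,0,0,0,0,0,150],[0,0,0,0,0,0,200],[0,0,0,0,0,0,255]]';python3 -m creep '[[0,0,0,0,0,0,255],[0,0,0,0,0,0,255],[0,0,0,0,0,0,255]]'; python3 -c "
from h import *
delta([0.5165,0,0.07],-1.625)"; python3 -m creep '[[0,-3,0,0,0,0,255],[0,-9,0,0,0,0,255],[0,-20,0,0,0,0,255],[0,-40,0,0,0,0,255],[0,-60,0,0,0,0,255]]'; python3 -c "
from h import *
s=wsnap('w35.png');delta([0.38,0.335,0.15],-1.571)"
```

```text
time: 68.78
tool_pos: [0.518, -0.0009, 0.0752]
ee_rot: [-1.569, -0.0, -1.626]
wrist_force: [-0.2, 0.7, -0.0]
width: 0.0939
time: 69.4
tool_pos: [0.5172, -0.0011, 0.074]
ee_rot: [-1.571, -0.0, -1.626]
wrist_force: [0.3, 0.0, -0.6]
width: 0.0473
time: 69.78
tool_pos: [0.5173, -0.0005, 0.074]
ee_rot: [-1.571, 0.001, -1.626]
wrist_force: [0.6, 3.1, 0.1]
width: 0.0397
shift [-0.5  4.  -0.8] turn [-0. -0. -0.] |d| 4 now [ 5.173e-01 -5.000e-04  7.400e-02] yaw -1.626 w 0.0397 F [0.6 3.1 0.1] t 69.8
time: 70.4
tool_pos: [0.5172, -0.0013, 0.135]
ee_rot: [-1.571, -0.001, -1.626]
wrist_force: [-0.6, -0.3, -4.6]
width: 0.0397
shift [-328.3  -12.7 -157.5] turn [-0.3 -3.2  0.1] |d| 364 now [ 0.5191 -0.0016  0.1386] yaw -1.626 w 0.0395 F [ 0.9 -0.5 -3.2] t 70.5
```

View pics/w35.png

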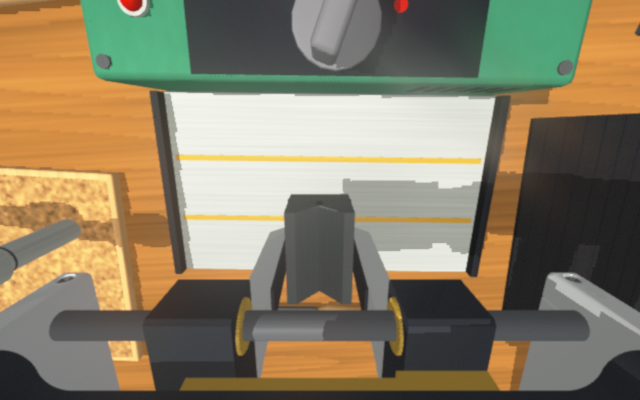

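```bash
python3 -m creep '[[0,-10,-12,0,0,0,255],[0,-20,-35,0,0,0,255],[-5,-28,-62,0,0,0,255],[-18,-28,-90,0,-0.5,0,255],[-40,-28,-115,0,-1,0,255]]'; python3 -m creep '[[-30,0,-20,0,-0.5,0,255],[-60,0,-35,0,-1,0,255],[-92,0,-45,0,-1.5,0,255],[-125,0,-50,0,-2,0,255],[-155,0,-54,0,-2.2,0,255]]'; python3 -c "
from h import *
delta([0.37,0.33,0.16],-1.571)"
```

```text
time: 71.08
tool_pos: [0.4025, 0.0452, 0.1616]
ee_rot: [-1.572, -0.0, -1.61]
wrist_force: [-0.2, 1.0, -5.8]
width: 0.0397
time: 71.7
tool_pos: [0.355, 0.2027, 0.1616]
ee_rot: [-1.572, -0.001, -1.57]
wrist_force: [-0.4, 0.3, -4.8]
width: 0.0398
shift [-127.3    1.5   15.1] turn [0.  0.1 0. ] |d| 128 now [0.355  0.2027 0.1616] yaw -1.57 w 0.0398 F [-0.4  0.3 -4.8] t 71.7
```

```bash
python3 -m creep '[[-30,0,4,0,0,0,255],[-60,0,8,0,0,0,255],[-90,0,12,0,0,0,255],[-115,0,15,0,0,0,255],[-127,5,15,0,0,0,255]]'; python3 -m creep '[[0,10,0,0,0,0,255],[0,25,0,0,0,0,255],[0,45,0,0,0,0,255],[0,60,0,0,0,0,255],[0,60,0,0,0,0,255]]';python3 -c "
from h import *
s=wsnap('w36.png');delta([0.37,0.33,0.026],-1.571)"
```

```text
time: 72.32
tool_pos: [0.3709, 0.3296, 0.1567]
ee_rot: [-1.571, -0.001, -1.569]
wrist_force: [0.0, 0.5, -5.8]
width: 0.0399
time: 72.95
tool_pos: [0.3703, 0.3278, 0.0948]
ee_rot: [-1.574, -0.003, -1.571]
wrist_force: [-0.4, 0.0, -4.9]
width: 0.0395
shift [-1.6 70.2 -1. ] turn [0.1 0.  0.1] |d| 70 now [0.3711 0.3284 0.0962] yaw -1.571 w 0.0397 F [ 0.2  0.4 -4.6] t 73.0
```

View pics/w36.png

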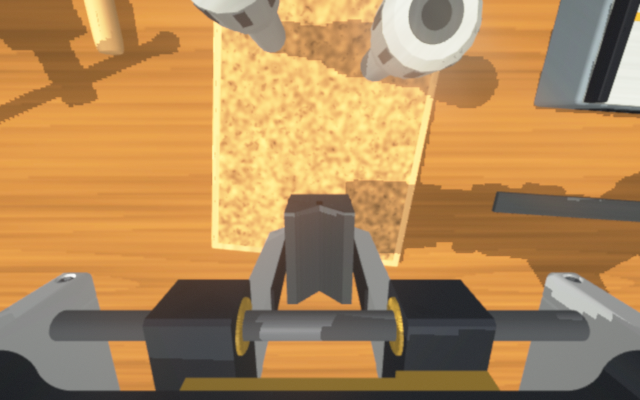

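```bash
python3 -m creep '[[0,18,0,0,0,0,255],[0,36,0,0,0,0,255],[0,50,0,0,0,0,255],[0,60,0,0,0,0,255],[0,64,0,0,0,0,255]]'; python3 -m creep '[[0,1,0,0,0,0,255],[0,2,0,0,0,0,255],[0,2,0,0,0,0,255]]';python3 -c "
from h import *
s=wsnap('w37.png');delta([0.37,0.33,0.026],-1.571)"
```

```text
time: 73.62
tool_pos: [0.3711, 0.3289, 0.032]
ee_rot: [-1.572, -0.001, -1.57]
wrist_force: [-0.2, 0.1, -5.0]
width: 0.0399
time: 74.0
tool_pos: [0.3718, 0.3294, 0.0315]
ee_rot: [-1.57, 0.0, -1.57]
wrist_force: [-0.4, -0.6, -4.1]
width: 0.0396
shift [-0.6  5.4 -1.8] turn [-0.  0. -0.] |d| 6 now [0.3718 0.3293 0.0314] yaw -1.57 w 0.0398 F [-0.  -0.2 -4.9] t 74.0
```

View pics/w37.png

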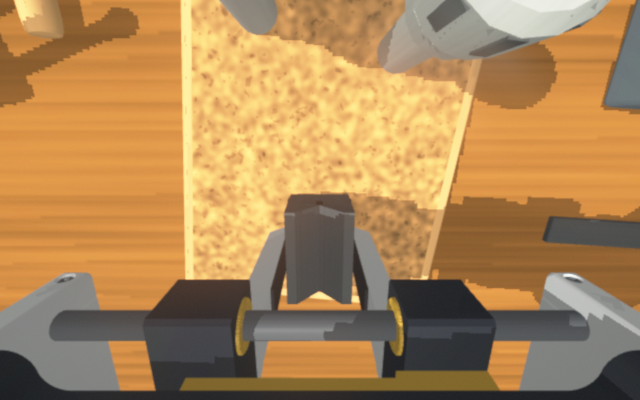

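```bash
python3 -c "
from h import *
s=wsnap('w38.png')
print(px2w(s,360,298,.012),px2w(s,270,300,.012),px2w(s,262,297,.012))
cv2.imwrite('pics/w38c.png',cv2.resize(s['color'][240:320,220:420],None,fx=4,fy=4,interpolation=cv2.INTER_CUBIC))"
```

```text
[0.31382753 0.29499745 0.012     ] [0.31191556 0.36663858 0.012     ] [0.31467472 0.37286367 0.012     ]
```

View pics/w38c.png

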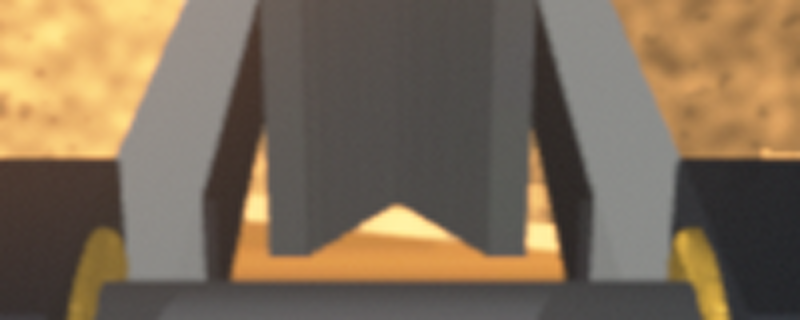

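The board's near edge is at x≈0.313 and the block's rear at 0.342, so it's well on the board. I'll lower to contact.

```bash
python3 -m creep '[[0,1.5,0,0,0,0,255],[0,3,0,0,0,0,255],[0,4,0,0,0,0,255],[0,4,0,0,0,0,255]]'; python3 -m creep '[[0,0.8,0,0,0,0,255],[0,0.8,0,0,0,0,255],[0,0.8,0,0,0,0,255]]'; python3 -m creep '[[0,0.7,0,0,0,0,255],[0,0.7,0,0,0,0,255],[0,0.7,0,0,0,0,255]]'
```

```text
time: 74.6
tool_pos: [0.3714, 0.3291, 0.0268]
ee_rot: [-1.571, -0.0, -1.57]
wrist_force: [0.3, 0.6, -5.1]
width: 0.0401
time: 74.97
tool_pos: [0.3715, 0.3292, 0.0262]
ee_rot: [-1.571, -0.0, -1.57]
wrist_force: [-0.2, 0.8, -5.1]
width: 0.0398
time: 75.35
tool_pos: [0.3716, 0.3293, 0.026]
ee_rot: [-1.57, 0.0, -1.57]
wrist_force: [-1.0, -0.7, -1.1]
width: 0.0397
```

```bash
python3 -m creep '[[0,0.4,0,0,0,0,255],[0,0.4,0,0,0,0,255],[0,0.4,0,0,0,0,130],[0,0.4,0,0,0,0,110],[0,0.4,0,0,0,0,70]]'; python3 -m creep '[[0,0,0,0,0,0,30],[0,0,0,0,0,0,0],[0,-5,0,0,0,0,0],[0,-25,0,0,0,0,0],[0,-55,0,0,0,0,0]]'; python3 -m creep '[[0,-40,0,0,0,0,0],[0,-90,0,0,0,0,0],[0,-140,0,0,0,0,0],[0,-200,0,0,0,0,0],[0,-220,0,0,0,0,0]]'; python3 -c "
from h import *
s=wsnap('w39.png');lm('wrist','chuck_a','vblock');delta([0.6,-0.018,0.29],-1.99)"
```

```text
time: 75.97
tool_pos: [0.3717, 0.3294, 0.025]
ee_rot: [-1.57, 0.0, -1.57]
wrist_force: [0.8, -0.5, 0.3]
width: 0.0598
time: 76.6
tool_pos: [0.3708, 0.3287, 0.08]
ee_rot: [-1.573, -0.001, -1.57]
wrist_force: [-0.0, 0.2, -0.2]
width: 0.0937
time: 77.22
tool_pos: [0.3725, 0.3299, 0.3056]
ee_rot: [-1.564, 0.005, -1.57]
wrist_force: [0.2, -0.1, -0.3]
width: 0.094
wrist chuck_a [([0.4933, 0.2836, 0.0061], 0.71), ([0.5164, 0.3694, 0.0146], 0.64)]
wrist vblock [([0.3734, 0.3305, 0.0108], 0.62)]
shift [347.6  11.5 227.9] turn [-0.1 24.  -0.1] |d| 416 now [0.3719 0.3295 0.3015] yaw -1.57 w 0.0942 F [ 0.1  1.1 -0.7] t 77.4
```

View pics/w39.png

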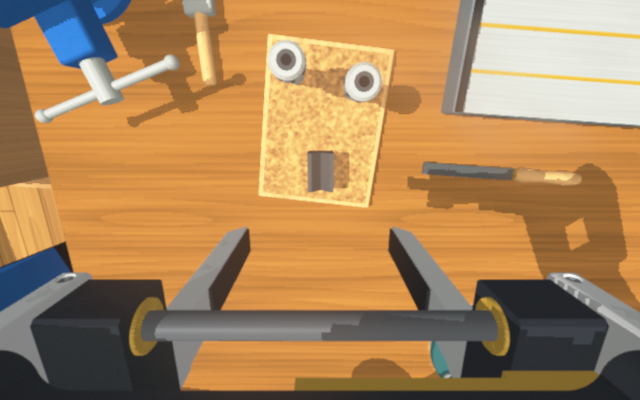

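All three parts are on the board: chucks at px (287,60) and (363,82), V-block groove up at (320,171). The plate is empty. Next I turn the selector back.

```bash
python3 -m creep '[[45,0,25,0,3,0,0],[95,0,60,0,6,0,0],[145,0,95,0,10,0,0],[195,0,130,0,14,0,0],[245,0,160,0,18,0,100]]'; python3 -c "
from h import *
delta([0.6,-0.018,0.29],-1.985)"
```

```text
time: 78.0
tool_pos: [0.5317, 0.0824, 0.2974]
ee_rot: [-1.575, -0.001, -1.887]
wrist_force: [0.6, 0.1, -0.0]
width: 0.0873
shift [74.2  7.1 96.1] turn [0.2 5.6 0.1] |d| 122 now [0.5317 0.0824 0.2974] yaw -1.887 w 0.0873 F [ 0.6  0.1 -0. ] t 78.0
```

```bash
python3 -m creep '[[25,0,32,0,3,0,100],[50,0,64,0,5.6,0,100],[72,5,92,0,5.6,0,100],[74,5,96,0,5.6,0,100],[74,5,96,0,5.6,0,100]]'; python3 -c "
from h import *
s=wsnap('w40.png');lm('wrist','selector_grip');delta([0.648,-0.0178,0.2],-1.985)"
```

```text
time: 78.62
tool_pos: [0.5995, -0.0153, 0.2934]
ee_rot: [-1.574, -0.001, -1.982]
wrist_force: [0.5, -0.2, -0.6]
width: 0.0575
wrist selector_grip [([0.6498, -0.0158, 0.1569], 0.88)]
shift [-16.4  94.9  45.8] turn [ 0.   0.2 -0. ] |d| 107 now [ 0.5995 -0.0146  0.295 ] yaw -1.981 w 0.0572 F [0.1 0.2 0. ] t 78.7
```

View pics/w40.png

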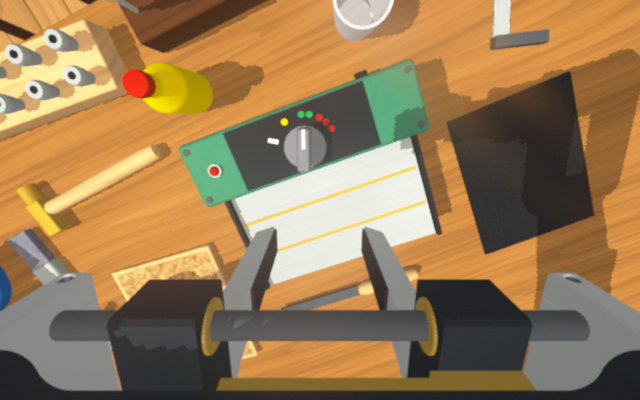

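```bash
python3 -m creep '[[-8,10,20,0,0,0,100],[-16,30,42,0,0,0,100],[-16.5,60,46,0,0,0,100],[-16.5,90,46,0,0,0,100],[-16.5,90,46,0,0,0,100]]'; python3 -c "
from h import *
s=wsnap('w41.png');delta([0.648,-0.0178,0.144],-1.985)"
```

```text
time: 79.35
tool_pos: [0.6469, -0.0176, 0.2022]
ee_rot: [-1.577, -0.002, -1.981]
wrist_force: [0.1, -0.7, -0.1]
width: 0.0573
shift [-0.1 60.7  0.1] turn [0.1 0.2 0. ] |d| 61 now [ 0.648  -0.0179  0.2047] yaw -1.981 w 0.0571 F [0.2 0.9 0.1] t 79.4
```

View pics/w41.png

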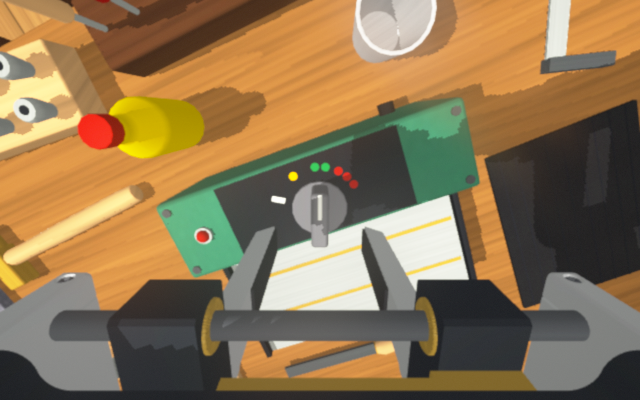

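Centred and aligned at px (320,215). Descend, grip, and turn back anticlockwise.

```bash
python3 -m creep '[[0,18,0,0,0,0,100],[0,38,0,0,0,0,100],[0,54,0,0,0,0,100],[0,59,0,0,0,0,100],[0,59,0,0,0,0,100]]'; python3 -m creep '[[0,0,0,0,0,0,150],[0,0,0,0,0,0,190],[0,0,0,0,0,0,210],[0,0,0,0,0,0,255],[0,0,0,0,0,0,255]]'; python3 -m creep '[[0,0,0,0,-8,0,255],[0,0,0,0,-16,0,255],[0,0,0,0,-24,0,255],[0,0,0,0,-32,0,255],[0,0,0,0,-40,0,255]]'; python3 -m creep '[[0,0,0,0,-8,0,255],[0,0,0,0,-16,0,255],[0,0,0,0,-24,0,255],[0,0,0,0,-32,0,255],[0,0,0,0,-40,0,255]]'; python3 -m creep '[[0,0,0,0,0,0,255],[0,0,0,0,0,0,255]]'; python3 -c "
from h import *
s=wsnap('w42.png')"
```

```text
time: 80.03
tool_pos: [0.6489, -0.019, 0.1461]
ee_rot: [-1.571, -0.0, -1.982]
wrist_force: [0.2, 0.1, 0.1]
width: 0.0567
time: 80.65
tool_pos: [0.6489, -0.0189, 0.1462]
ee_rot: [-1.571, 0.0, -1.982]
wrist_force: [1.1, 0.1, -0.2]
width: 0.0141
time: 81.28
tool_pos: [0.649, -0.0175, 0.1462]
ee_rot: [-1.57, 0.002, -1.278]
wrist_force: [0.2, 3.1, -0.0]
width: 0.0138
time: 81.9
tool_pos: [0.6482, -0.0163, 0.1462]
ee_rot: [-1.568, 0.004, -0.579]
wrist_force: [-2.0, 5.9, 1.0]
width: 0.0134
time: 82.15
tool_pos: [0.6482, -0.0163, 0.1462]
ee_rot: [-1.568, 0.004, -0.584]
wrist_force: [-2.1, 5.8, 1.4]
width: 0.0138
```

View pics/w42.png

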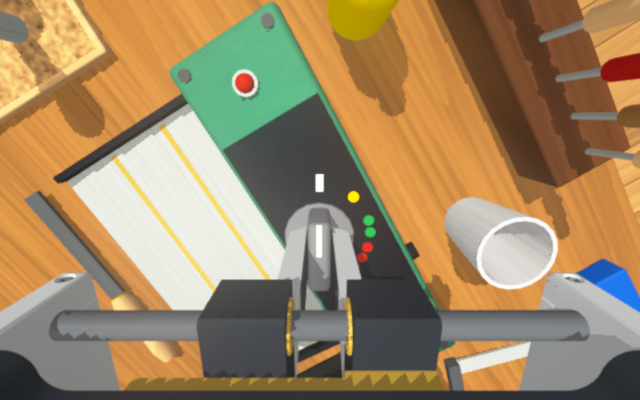

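The pointer lines up with the white bar (px 319,183). Release, retreat and check everything.

```bash
python3 -m creep '[[0,0,0,0,0,0,200],[0,0,0,0,0,0,130],[0,0,0,0,0,0,100],[0,0,0,0,0,0,100],[0,-8,0,0,0,0,100]]'; python3 -m creep '[[0,-30,0,0,0,0,100],[0,-70,0,0,0,0,100],[0,-110,0,0,8,0,60],[0,-130,-20,0,16,0,0],[0,-140,-50,0,24,0,0]]'; python3 -m creep '[[0,0,-50,0,10,0,0],[0,0,-100,0,20,0,0],[0,0,-140,0,28,0,0],[0,0,-140,0,30,0,0],[0,0,-140,0,30,0,0]]'; python3 -c "
from h import *
s=wsnap('w43.png');lm('wrist','chuck_a','vblock')
snap('top','t5.png');lm('top','chuck_a','vblock','file','mallet','oil','square','brush','tin');snap('scene','s5.png');lm('scene','chuck_a','vblock')
print(robot.get_obs()['tool_pos'],robot.get_obs()['time'])"
```

```text
time: 82.82
tool_pos: [0.6483, -0.0191, 0.1535]
ee_rot: [-1.572, 0.002, -0.586]
wrist_force: [0.5, 0.9, 0.5]
width: 0.056
time: 83.45
tool_pos: [0.6217, -0.0607, 0.2968]
ee_rot: [-1.568, -0.003, -1.008]
wrist_force: [-0.1, -0.1, -0.1]
width: 0.0843
time: 84.08
tool_pos: [0.5035, -0.1356, 0.2947]
ee_rot: [-1.569, -0.0, -1.527]
wrist_force: [-0.5, -0.1, -1.0]
width: 0.0939
wrist chuck_a [([0.4896, 0.2825, 0.0034], 0.94), ([0.5131, 0.3691, 0.0126], 0.56), ([0.3729, 0.3294, 0.0094], 0.32)]
wrist vblock [([0.3705, 0.3281, 0.0075], 0.78)]
top chuck_a [([0.4895, 0.2814, 0.0134], 0.72), ([0.5071, 0.3657, 0.0124], 0.62)]
top vblock [([0.3654, 0.3287, 0.0081], 0.65)]
top file [([0.3598, 0.0019, 0.0025], 0.94)]
top mallet []
top oil [([0.7783, 0.1152, -0.0007], 0.66)]
top square []
top brush [([0.5989, 0.5072, -0.0049], 0.9), ([0.5296, -0.0069, 0.0643], 0.51)]
top tin [([0.7738, -0.1483, 0.0015], 0.84)]
scene chuck_a [([0.4918, 0.2807, 0.0034], 0.76), ([0.5103, 0.3696, 0.0109], 0.7)]
scene vblock [([0.3684, 0.3313, 0.0124], 0.77)]
[ 0.50304341 -0.13573624  0.29414952] 84.825
```

View pics/w43.png

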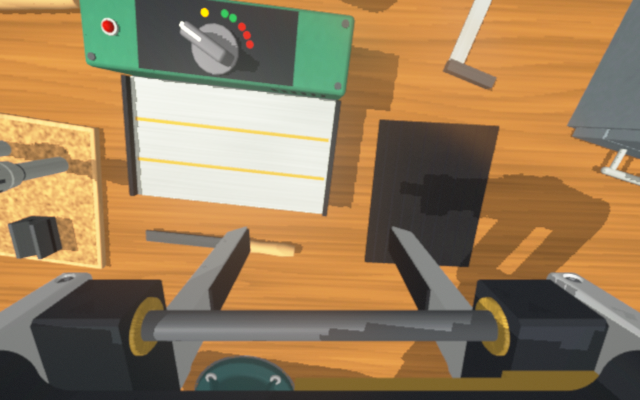

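View pics/t5.png

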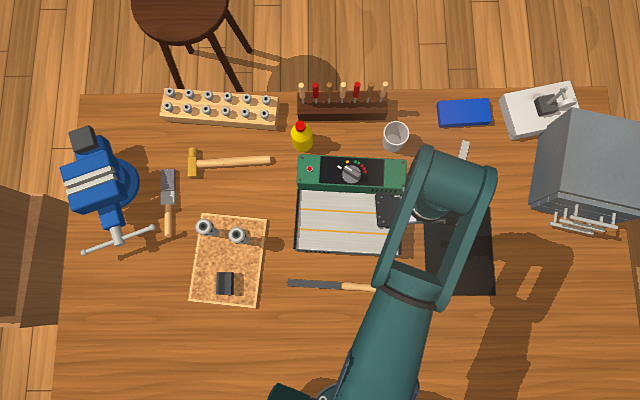

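View pics/s5.png

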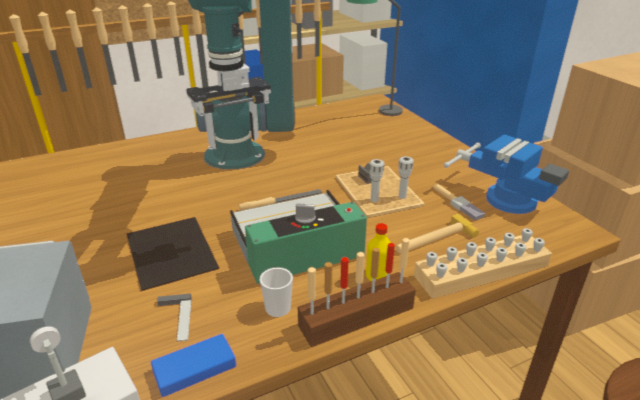

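Both chucks stand upright on the board (scene px 376,180 and 405,177), and the V-block is on it with its groove up. The mat and plate are empty. The selector points at off, the bystanders sit where they started, and the robot is clear, so I'll hand in.

```bash
python3 -c "
from h import *
print(robot.close_job())"
```

```text
the job is handed in; nothing more can be done
None
```

The job is done and handed in at about 85 s of robot time. It reports no verdict.

- **Sequence:** Two chucks and the V-block were on the mat. I set all three on the pole plate with the selector at off, the chucks standing on their shanks. I then turned the selector to the two green dots and moved the parts to the cork board. Only when all three were there did I turn it back to off.
- **V-block knocked:** It was pushed about 3 cm while on the plate but stayed upright. I measured its position again before picking it up.
- **Speed and force:** I commanded the chucks at no more than about 16 cm/s and lowered them until the wrist force showed contact. The wrist force readings stayed under about 10 N.

**Last checks:**
- **Parts:** The pictures show both chucks upright on the board, the V-block groove up, and the mat and plate empty. The three cameras put the parts within about 7 mm of where I released them.
- **Selector:** The wrist picture shows it at off.
- **Robot:** It was clear of everything.

**Not fully confirmed:**
- **Mallet and square:** The network did not find them in the last top picture. The arm partly hides the square there, but both look unmoved in the other pictures.
- **File:** It read about 6 mm off its first position. That is slightly beyond the network's 4 mm accuracy, but in the pictures it looks unmoved.

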